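# Clear the stirrer's plate into the fitted trays

## Robot

A 6-joint arm with a two-finger parallel gripper is mounted at the origin on the work surface. World frame = base frame: x ahead of the robot, y to its left, z up, the work surface at z = 0. Lengths are in mm, angles in degrees, forces in N, time in s.
With the tool pointing down it reaches from about 300 to 850 mm from the base axis. Payload 4.2 kg.
Tool frame: the origin (TCP) lies at the very end of the fingers, on their centre line; the grasp point (between the pads) lies 19 mm behind it; z points along the fingers, y is the direction in which the jaws open and shut (so a half turn about z gives the same grasp; the last joint's range is limited). The gripper opens to 91 mm and grips with 3 to 60 N. Pads are 32 mm wide; open, the fingers measure 118 mm over their backs; the gripper's body (76 mm by 178 mm) begins 60 mm behind the grasp point.
Start: joints at [-70.245, 18.312, 89.639, -0, 72.044, -1.146], TCP at [205.143, -537.178, 213.976] pointing down, gripper open.
Joint ranges: [-177.97, 177.97], [-48.28, 115.42], [12.27, 149.76], [-77.06, 257.06], [2.81, 150.46], [-146.56, 146.56]. Speed limits (degrees/s): [147.25, 147.25, 180, 180, 180, 180].

## Interface

Orientations are given as [roll, pitch, yaw] about the fixed x, y, z axes, in that order (R = Rz(yaw) Ry(pitch) Rx(roll)).
In Python, from workcell import telemetry, grab_frame, job gives the robot as it stands.
- The arm moves only by the tool drive_tool, never from a script. Its argument "moves" is a list of rows, each an object of numbers: "claw": the closure, from -1 (fully open) to 1 (shut); "dx", "dy", "dz": the shift along the tool's x, y, z in units of 20 mm (1.0 is 20 mm); "yaw": the turn about the tool's z in units of 0.15 rad (1.0 is 0.15 rad). In form: [{"claw": .., "dx": .., "dy": .., "dz": .., "yaw": ..}, ...]. A call has 1 to 5 rows; each row shifts and turns the pose as measured when the row begins, along the tool's axes as they then stand; what a row does not reach is not made up. A row lasts 1/8 s, in which the tool goes at most 62.5 mm and 10.7 degrees, less where a joint would pass 70% of its speed; a pose out of reach is approached as far as the arm can. A call with a number of a shift or a turn outside -1 to 1 is refused whole. A call with a gripper value outside its range is refused whole. The fingers move at their own pace and stop on an object; "grip_force" is the grip in N (left out, the last holds). Time passes only in rows, so rows that do not move let the fingers close. It gives the time, the measured TCP pose, the force and the opening at its end, in the units of the state.
- telemetry.state(): the state, without advancing time (a new reading comes with each control period).
- grab_frame(name): name is "side" or "top"; returns a dict with "color" (400x640x3 uint8, blue, green, red), "vertical_fov" (degrees; the focal length in pixels is half the picture's height over the tangent of half this angle, whatever the lens; pixels are square), "cx", "cy" (the principal point, pixels), "dist" ([k1, k2, p1, p2, k3] as OpenCV has them; the pictures are not rectified), "pose" (4x4, takes a point from camera to world coordinates). Camera axes: x right, y down, z forward; pixel columns grow to the right and rows downward; lengths in mm; the calibration is good to about 2 mm. A picture is of the moment at which its call begins. There is no depth.
- job.job_done(): hands the job in, once; it reports no verdict.
The state is a dict: "time_s": time; "qpos": joint angles; "qvel": joint speeds; "effort": joint torques, N m; "ee_pos": TCP position; "ee_rot": TCP orientation; "force": force on the tool from outside, world axes, zero at the start; "torque": the same for the moment, N m; "gripper_width": finger opening in mm.
Only numpy, scipy, OpenCV 4.12 (cv2) and the standard library are available. Lean on these libraries where they do the work, as an engineer would, in place of code of your own. Each camera call takes 0.05 s, during which the arm holds its last target.

## Task

The stirrer is needed: take down the stack left on its white plate, one thing at a time from the top, and set each thing upright and flat inside the tray made to its own shape and size (brass weight in the small round tray, glass jar in the larger round one, grey case in the smaller rectangular one, wooden slide box in the larger rectangular one) before you take the next. Set things down rather than dropping them, and leave the beaker and the flask standing where they are.

Things in the scene. Friction and masses are not known exactly. Their poses are not given: they have to be found in the camera images.
- weight_mid (a point): Brass laboratory weight, the top thing of the stack: upright cylinder 26 mm in diameter, 46 mm high, about 0.2 kg (the other things are lighter than 0.35 kg). Origin at its centre, half-way up; z up along its height. It stands on the lid of the jar.
- jar_mid (a point): Glass specimen jar with a white lid, second from the top: straight cylinder 42 mm in diameter, 48 mm high with its lid (flat top). Origin at its centre, half-way up; z up along its height. It stands on the grey case.
- case_mid (a point): Grey plastic cover-slip case, third from the top: flat closed box 84 mm long (its x axis), 50 mm wide (its y axis), 22 mm high. Origin at its centre, half-way up; z up along its height. It lies on the slide box, whose top is only a little wider (58 mm), so fingers must stay above that.
- slidebox_mid (a point): Brown wooden slide box, bottom of the stack: closed box 124 mm long (its x axis), 58 mm wide (its y axis), 32 mm high. Origin at its centre, half-way up; z up along its height. It lies on the stirrer's flat round white plate, 135 mm in diameter, whose top is 90 mm above the bench. The stirrer is a fixed grey machine 230 by 160 mm.
- tray_weight: Small round tray, for the brass weight: inside diameter 48 mm, outside 58 mm. Plain light wood with a thin grey felt lining, fixed to the bench. Origin at the centre of the tray's underside: the floor that things rest on is 4 mm above it, the rim's top 9 mm above it (so the rim stands 5 mm above the floor; rim wall 5 mm thick).
- tray_jar: Larger round tray, for the glass jar: inside diameter 64 mm, outside 74 mm. Plain light wood with a thin grey felt lining, fixed to the bench. Origin at the centre of the tray's underside: the floor that things rest on is 4 mm above it, the rim's top 9 mm above it (so the rim stands 5 mm above the floor; rim wall 5 mm thick).
- tray_case: Smaller rectangular tray, for the grey case: inside 106 mm (its x axis) by 72 mm (its y axis), outside 116 by 82 mm. Plain light wood with a thin grey felt lining, fixed to the bench. Origin at the centre of the tray's underside: the floor that things rest on is 4 mm above it, the rim's top 9 mm above it (so the rim stands 5 mm above the floor; rim wall 5 mm thick).
- tray_slidebox: Larger rectangular tray, for the slide box: inside 146 mm (its x axis) by 80 mm (its y axis), outside 156 by 90 mm. Plain light wood with a thin grey felt lining, fixed to the bench. Origin at the centre of the tray's underside: the floor that things rest on is 4 mm above it, the rim's top 9 mm above it (so the rim stands 5 mm above the floor; rim wall 5 mm thick).
- beaker_rim (a point): Bystander, to be left alone: empty glass beaker, 54 mm in diameter, 70 mm high, loose on the bench. The point is the centre of its rim, z up.
- flask: Bystander, to be left alone: conical amber glass flask, 54 mm in diameter at the foot, 70 mm high, loose on the bench. Origin at the centre of its underside, z up.
Things that resemble listed ones, but are neither listed nor needed, are in the scene too. Of the things shaped like the part that bears case_mid, the grey one is meant.

How it is judged:
By the outcome, as a careful person would: the job done as asked, in the order asked, and still so for the second after the job is handed in, with the robot touching nothing.
It also fails if it takes over 128 s, if anything falls off the work surface, if the arm or the gripper's body presses on something with over 40 N, if the wrist force passes 120 N, or if a joint passes its speed limit or range.

## Working session

There is one attempt and no reset: what is moved stays moved. The work goes in short steps, Python scripts to look and compute and a tool call to move; the robot and the scene stay as the last step left them, time stands still between calls to the robot, and variables do not carry over. Pictures are saved under pics/ and viewed, and the job is handed in when it is done.

Besides the shell and the picture viewer there is one more tool, called after "Request:" as name([rows], argument=value, ...), one row to a line, values as JSON. drive_tool: Moves the arm, as the interface text tells. Its arguments: {"type":"object","properties":{"moves":{"type":"array"},"grip_force":{"type":"number"}},"required":["moves"]}

```bash
mkdir -p pics; cat > h.py <<'E'
import numpy as np, cv2
from workcell import telemetry, grab_frame, job
def cam(f):
    h,w=f['color'].shape[:2]; fl=h/2/np.tan(np.radians(f['vertical_fov'])/2)
    return np.array([[fl,0,f['cx']],[0,fl,f['cy']],[0,0,1.]]),np.array(f['dist'],float),np.array(f['pose'],float)
def ray(f,px):
    K,d,P=cam(f); u=cv2.undistortPoints(np.array(px,float).reshape(-1,1,2),K,d)[:,0]
    v=np.c_[u,np.ones(len(u))]@P[:3,:3].T
    return P[:3,3],v
def onz(f,px,z):
    o,v=ray(f,px); return o+v*((z-o[2])/v[:,2])[:,None]
def proj(f,p):
    K,d,P=cam(f); Q=np.linalg.inv(P); r,_=cv2.Rodrigues(Q[:3,:3])
    return cv2.projectPoints(np.array(p,float).reshape(-1,1,3),r,Q[:3,3],K,d)[0][:,0]
def snap(n,tag):
    f=grab_frame(n); cv2.imwrite(f'pics/{tag}_{n}.png',f['color']); return f
import pickle
def save(f,t): pickle.dump(f,open(t+'.pkl','wb'))
def load(t): return pickle.load(open(t+'.pkl','rb'))
E
python3 - <<'E'
from h import *
for n in('side','top'):
    f=snap(n,'a'); save(f,'a_'+n); print(n,cam(f))
print(telemetry.state())
E
```

```text
side (array([[393.60075323,   0.        , 314.13708612],
       [  0.        , 393.60075323, 194.30072563],
       [  0.        ,   0.        ,   1.        ]]), array([-0.00750722,  0.        ,  0.        ,  0.        ,  0.        ]), array([[ 9.80413612e-01, -1.60070093e-01,  1.14746308e-01,
         4.25730017e+02],
       [-1.96937556e-01, -7.90332255e-01,  5.80164224e-01,
        -5.53166261e+02],
       [-2.17923340e-03, -5.91398759e-01, -8.06376313e-01,
         8.68971417e+02],
       [ 0.00000000e+00,  0.00000000e+00,  0.00000000e+00,
         1.00000000e+00]]))
top (array([[384.83861126,   0.        , 321.88695735],
       [  0.        , 384.83861126, 198.01566417],
       [  0.        ,   0.        ,   1.        ]]), array([-0.02845873,  0.        ,  0.        ,  0.        ,  0.        ]), array([[ 1.02478794e-03, -9.92278059e-01,  1.24029044e-01,
         4.58965443e+02],
       [-9.99726283e-01,  1.88236518e-03,  2.33198372e-02,
        -2.38469761e+01],
       [-2.33732307e-02, -1.24018993e-01, -9.92004527e-01,
         1.03557872e+03],
       [ 0.00000000e+00,  0.00000000e+00,  0.00000000e+00,
         1.00000000e+00]]))
{'time_s': 0.1, 'qpos': array([-7.02446948e+01,  1.83450386e+01,  8.96977779e+01, -3.28658039e-03,
        7.20454546e+01, -1.14657063e+00]), 'qvel': array([-0.0274647 , -0.09010179, -0.17447621,  0.02425677,  0.0563566 ,
        0.14496606]), 'effort': array([ 5.21945421e-04, -4.13333559e+01, -2.32510507e+01,  7.28792860e-02,
        4.22622648e-02, -6.83211601e-05]), 'ee_pos': array([ 204.96692028, -536.74490491,  213.24493808]), 'ee_rot': array([-1.79911684e+02,  1.35802547e-03,  2.09028925e+01]), 'force': array([-0.1671035 , -0.28749156,  0.62140001]), 'torque': array([-0.02009706,  0.00093967, -0.02198559]), 'gripper_width': 91.30648747056217}
```

View pics/a_side.png

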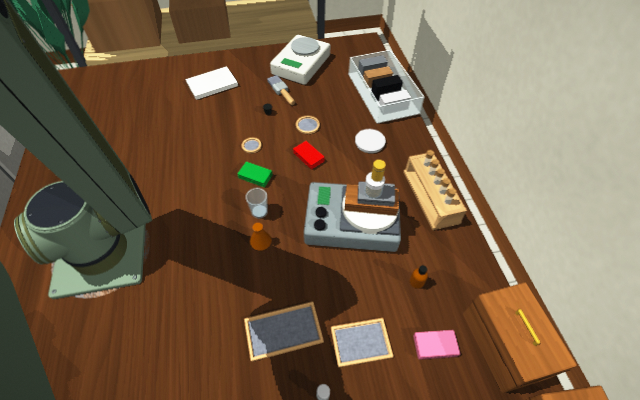

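View pics/a_top.png

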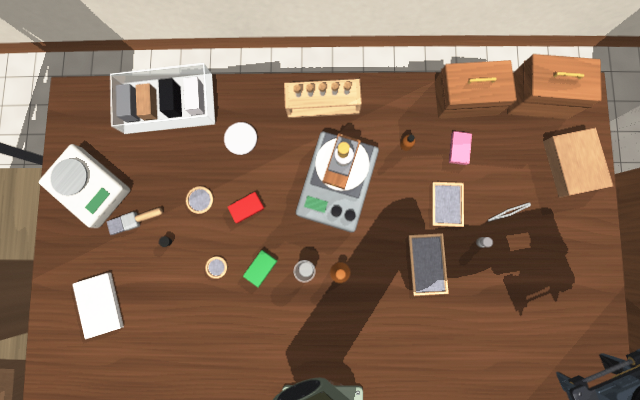

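The top view shows the stack on the stirrer at about (342,160). The rectangular trays are at (429,264), the larger, and (448,204), the smaller. The round trays are at (199,200), the larger, and (216,267), the smaller. The beaker is at (305,271) and the flask at (341,272). Grey, brown and other boxes in the rack at (160,98), plus the green, red and pink boxes, look like the case but aren't it. Next I'll enlarge the stack.

```bash
python3 - <<'E'
from h import *
s=load('a_side')['color'];t=load('a_top')['color']
a=cv2.resize(s[150:255,300:410],None,fx=3.6,fy=3.6,interpolation=cv2.INTER_CUBIC)
b=cv2.resize(t[125:235,290:390],None,fx=3.6,fy=3.6,interpolation=cv2.INTER_CUBIC)
h=max(a.shape[0],b.shape[0])
p=lambda i:cv2.copyMakeBorder(i,0,h-i.shape[0],0,4,cv2.BORDER_CONSTANT)
cv2.imwrite('pics/crop1.png',np.hstack([p(a),p(b)]))
E
```

```text
(no output)
```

View pics/crop1.png

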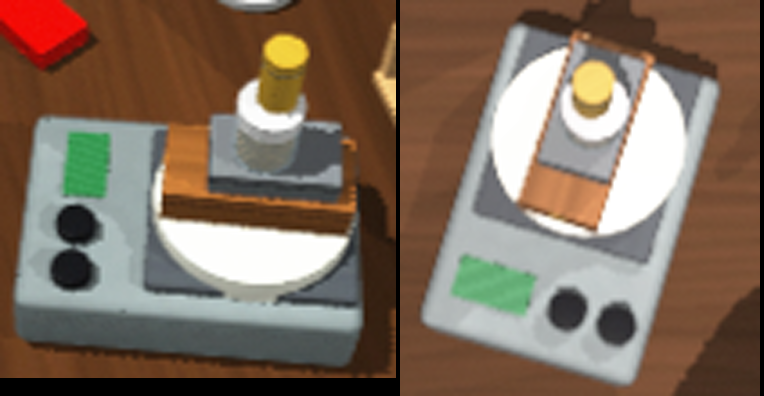

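```bash
cat > m.py <<'E'
from h import *
def wood(img):
    hsv=cv2.cvtColor(img,cv2.COLOR_BGR2HSV)
    return cv2.inRange(hsv,(8,40,150),(28,150,255))
E
python3 - <<'E'
from m import *
boxes={'top':{'tw':(216,267,18),'tj':(199,200,22),'tc':(448,204,32),'ts':(429,264,45)},
'side':{'tw':(251,145,14),'tj':(307,124,16),'tc':(361,342,40),'ts':(284,331,50)}}
for n in boxes:
    f=load('a_'+n); m=wood(f['color']); cv2.imwrite(f'pics/wood_{n}.png',m)
    for k,(u,v,r) in boxes[n].items():
        u0,v0=u-r,v-r
        c=m[v0:v+r,u0:u+r]; ys,xs=np.nonzero(c); 
        hull=cv2.convexHull(np.c_[xs+u0,ys+v0].astype(np.float32))[:,0]
        P=onz(f,hull,9)[:,:2].astype(np.float32)
        if k in('tw','tj'): 
            print(n,k,len(xs),cv2.minEnclosingCircle(P),cv2.fitEllipse(P))
        else: print(n,k,len(xs),cv2.minAreaRect(P))
E
```

```text
top tw 200 ((402.86572265625, 282.52349853515625), 29.94318962097168) ((402.73345947265625, 282.3410949707031), (58.75932312011719, 59.0548095703125), 151.392333984375)
top tj 244 ((584.2319946289062, 334.398681640625), 38.43816375732422) ((583.8323364257812, 334.40618896484375), (74.18726348876953, 75.97905731201172), 136.20433044433594)
top tc 528 ((558.9857177734375, -314.21136474609375), (124.04010009765625, 147.20143127441406), 87.48558044433594)
top ts 567 ((431.5009765625, -302.5184020996094), (144.6724853515625, 198.00631713867188), 89.90607452392578)
side tw 128 ((399.6706237792969, 285.2203369140625), 30.079092025756836) ((399.6180725097656, 285.1351623535156), (59.238712310791016, 59.8852424621582), 165.1329803466797)
side tj 150 ((581.18896484375, 336.921142578125), 39.74607467651367) ((580.668212890625, 336.9781494140625), (74.1534652709961, 79.36781311035156), 176.3990936279297)
side tc 763 ((557.0511474609375, -333.7032775878906), (84.42774200439453, 142.9215087890625), 87.97418975830078)
side ts 560 ((423.8911437988281, -278.0378723144531), (188.43255615234375, 95.18531799316406), 0.9193209409713745)
```

```bash
python3 - <<'E'
from m import *
f=load('a_top');g=load('a_side')
print('w',onz(f,[[343.6,147.2]],238),onz(g,[[379.4,163.3]],238))
H=lambda i:cv2.cvtColor(i,cv2.COLOR_BGR2HSV)
for n,ff,(u0,u1,v0,v1) in(('top',f,(325,365,135,165)),('side',g,(365,390,155,185))):
    m=cv2.inRange(H(ff['color'])[v0:v1,u0:u1],(20,120,80),(35,255,255))
    ys,xs=np.nonzero(m); h=cv2.convexHull(np.c_[xs+u0,ys+v0].astype(np.int32))[:,0]
    print(n,len(xs),h.tolist())
# plate corners hand: slide box in top crop corners
c=lambda x,y:((x-400)/3.6+290,y/3.6+125)
d=lambda x,y:(x/3.6+300,y/3.6+150)
box=[c(574,32),c(653,57),c(598,230),c(520,205)]
print('box',onz(f,box,122).round(1))
cs=[c(612,180),c(539,160)]; print('case low end',onz(f,cs,144).round(1))
print('case side',onz(g,[d(211,116),d(210,185),d(342,185),d(340,122)],144).round(1))
print('box side',onz(g,[d(167,125),d(161,208),d(354,222)],122).round(1))
print('jar top',onz(f,[c(595,100)],192),onz(g,[d(271,106)],192))
E
```

```text
w [[667.30284077 -51.08861163 238.        ]] [[666.41620764 -47.02074961 238.        ]]
top 108 [[348, 150], [345, 155], [343, 155], [340, 153], [339, 151], [338, 148], [338, 146], [339, 144], [340, 143], [342, 142], [343, 142], [346, 143], [348, 145]]
side 227 [[385, 165], [383, 173], [381, 179], [380, 180], [374, 180], [372, 178], [372, 171], [373, 163], [376, 160], [381, 160], [383, 161], [384, 162], [385, 164]]
box [[731.  -42.4 122. ]
 [713.3 -95.7 122. ]
 [595.1 -57.8 122. ]
 [612.1  -5.8 122. ]]
case low end [[624.8 -66.3 144. ]
 [638.3 -18.7 144. ]]
case side [[637.6 -17.9 144. ]
 [622.6 -70.8 144. ]
 [703.6 -87.2 144. ]
 [718.1 -39.2 144. ]]
box side [[ 613.4   -3.2  122. ]
 [ 593.3  -67.3  122. ]
 [ 710.4 -102.   122. ]]
jar top [[666.49438121 -53.84679349 192.        ]] [[661.44173288 -53.10875386 192.        ]]
```

```bash
python3 - <<'E'
from h import *
f=load('a_top');g=load('a_side')
a=cv2.resize(f['color'][175:305,400:475],None,fx=4,fy=4,interpolation=cv2.INTER_CUBIC)
b=cv2.resize(g['color'][298:372,240:400],None,fx=3,fy=3,interpolation=cv2.INTER_CUBIC)
h=max(a.shape[0],b.shape[0])
p=lambda i:cv2.copyMakeBorder(i,0,h-i.shape[0],0,4,cv2.BORDER_CONSTANT)
cv2.imwrite('pics/crop2.png',np.hstack([p(a),p(b)]))
E
```

```text
(no output)
```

View pics/crop2.png

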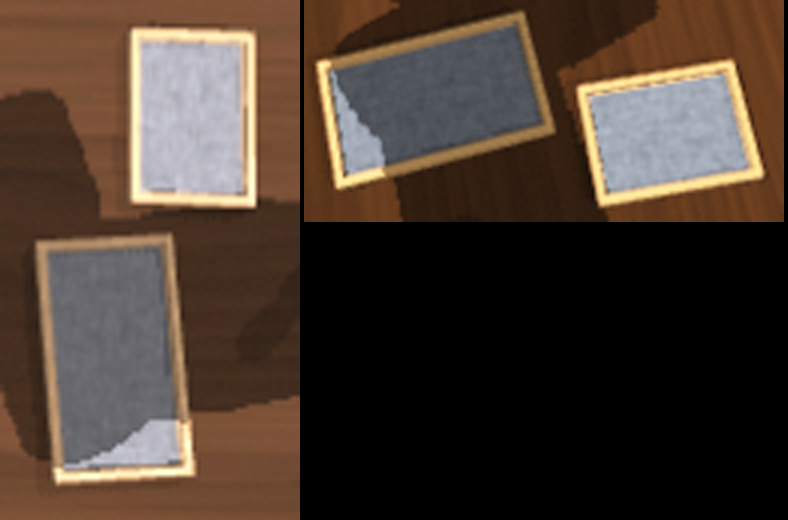

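```bash
python3 - <<'E'
from h import *
f=load('a_top');g=load('a_side')
c=lambda x,y:(x/4+400-.4,y/4+175-.4); d=lambda x,y:((x-304)/3+240-.3,y/3+298-.3)
def rep(n,P):
    P=P[:,:2]; e=np.roll(P,-1,0)-P
    L=np.linalg.norm(e,axis=1); i=np.argmax(L[:2]); v=e[i]-e[i+2]
    print(n,P.mean(0).round(1),L.round(1),'long axis',np.degrees(np.arctan2(v[1],v[0])).round(1)%180)
rep('tc top',onz(f,[c(130,28),c(257,31),c(257,209),c(130,204)],9))
rep('tc side',onz(g,[d(577,86),d(735,60),d(764,179),d(601,207)],9))
rep('ts top',onz(f,[c(36,241),c(173,234),c(195,474),c(56,484)],9))
rep('ts side',onz(g,[d(317,60),d(524,12),d(555,133),d(338,188)],9))
c=lambda x,y:((x-400)/3.6+290-.4,y/3.6+125-.4)
d=lambda x,y:(x/3.6+300-.4,y/3.6+150-.4)
rep('box top',onz(f,[c(574,32),c(653,57),c(598,230),c(520,205)],122))
rep('case side',onz(g,[d(211,116),d(210,185),d(342,185),d(340,122)],144))
rep('box side',onz(g,[d(167,125),d(161,208),d(354,222),d(356,139)],122))
E
```

```text
tc top [ 570.7 -336.7] [ 85.3 119.6  84.1 118.4] long axis 177.8
tc side [ 570.4 -335.1] [118.1  84.1 115.1  83.8] long axis 177.8
ts top [ 412.5 -279.3] [ 90.8 155.9  90.7 157.8] long axis 3.3000000000000114
ts side [ 410.8 -277.7] [156.4  91.5 154.9  92.4] long axis 2.3
box top [663.9 -49.5] [ 56.2 124.2  54.7 124.4] long axis 162.6
case side [669.9 -52.5] [55.  82.7 50.2 83.3] long axis 166.8
box side [661.9 -51.6] [ 67.3 122.3  66.6 124.9] long axis 163.3
```

```bash
cat > go.py <<'E'
import sys
from h import *
x,y,z,yaw=map(float,sys.argv[1:5])
s=telemetry.state(); p=s['ee_pos']; r=s['ee_rot']; a=np.radians(r[2])
d=np.array([x,y,z])-p
print('t',round(s['time_s'],2),'pos',p.round(1),'rot',r.round(1),'F',s['force'].round(1),'w',round(s['gripper_width'],1))
print('units dx %.2f dy %.2f dz %.2f yaw %.2f'%((d[0]*np.cos(a)+d[1]*np.sin(a))/20,(d[0]*np.sin(a)-d[1]*np.cos(a))/20,-d[2]/20,-((yaw-r[2]+180)%360-180)/8.594))
E
python3 go.py 667 -49 280 21
```

```text
t 0.1 pos [ 205.  -536.7  213.2] rot [-179.9    0.    20.9] F [-0.2 -0.3  0.6] w 91.3
units dx 30.28 dy -14.54 dz -3.34 yaw -0.01
```

Request:
drive_tool([
  {"claw": -1,"dx": 1,"dy": -0.5,"dz": -0.8,"yaw": 0},
  {"claw": -1,"dx": 1,"dy": -0.5,"dz": -0.8,"yaw": 0},
  {"claw": -1,"dx": 1,"dy": -0.5,"dz": -0.8,"yaw": 0},
  {"claw": -1,"dx": 1,"dy": -0.5,"dz": -0.8,"yaw": 0},
  {"claw": -1,"dx": 1,"dy": -0.5,"dz": -0.8,"yaw": 0},
], grip_force=15)

```text
time_s: 0.72
ee_pos: [284.5, -448.3, 296.8]
ee_rot: [-179.7, -0.1, 20.8]
force: [-0.3, -0.3, 0.2]
gripper_width: 90.8
```

Request:
drive_tool([
  {"claw": -1,"dx": 1,"dy": -0.47,"dz": 0,"yaw": 0},
  {"claw": -1,"dx": 1,"dy": -0.47,"dz": 0,"yaw": 0},
  {"claw": -1,"dx": 1,"dy": -0.47,"dz": 0,"yaw": 0},
  {"claw": -1,"dx": 1,"dy": -0.47,"dz": 0,"yaw": 0},
  {"claw": -1,"dx": 1,"dy": -0.47,"dz": 0,"yaw": 0},
])

```text
time_s: 1.35
ee_pos: [366.7, -360.7, 303.9]
ee_rot: [180.0, -0.4, 21.0]
force: [0.2, -0.3, 0.4]
gripper_width: 91.1
```

Request:
drive_tool([
  {"claw": -1,"dx": 1,"dy": -0.47,"dz": 0,"yaw": 0},
  {"claw": -1,"dx": 1,"dy": -0.47,"dz": 0,"yaw": 0},
  {"claw": -1,"dx": 1,"dy": -0.47,"dz": 0,"yaw": 0},
  {"claw": -1,"dx": 1,"dy": -0.47,"dz": 0,"yaw": 0},
  {"claw": -1,"dx": 1,"dy": -0.47,"dz": 0,"yaw": 0},
])

```text
time_s: 1.98
ee_pos: [446.6, -271.6, 309.3]
ee_rot: [179.9, -0.6, 21.3]
force: [-0.0, -0.5, -0.4]
gripper_width: 91.4
```

Request:
drive_tool([
  {"claw": -1,"dx": 1,"dy": -0.47,"dz": 0,"yaw": 0},
  {"claw": -1,"dx": 1,"dy": -0.47,"dz": 0,"yaw": 0},
  {"claw": -1,"dx": 1,"dy": -0.47,"dz": 0,"yaw": 0},
  {"claw": -1,"dx": 1,"dy": -0.47,"dz": 0,"yaw": 0},
  {"claw": -1,"dx": 1,"dy": -0.47,"dz": 0,"yaw": 0},
])

```text
time_s: 2.6
ee_pos: [524.8, -181.9, 315.1]
ee_rot: [179.9, -0.9, 21.5]
force: [0.2, -0.1, 0.3]
gripper_width: 91.0
```

Request:
drive_tool([
  {"claw": -1,"dx": 1,"dy": -0.47,"dz": 0,"yaw": 0},
  {"claw": -1,"dx": 1,"dy": -0.47,"dz": 0,"yaw": 0},
  {"claw": -1,"dx": 1,"dy": -0.47,"dz": 0,"yaw": 0},
  {"claw": -1,"dx": 1,"dy": -0.47,"dz": 0,"yaw": 0},
  {"claw": -1,"dx": 0.5,"dy": -0.4,"dz": 0,"yaw": 0},
])

```text
time_s: 3.22
ee_pos: [594.1, -97.8, 319.7]
ee_rot: [179.9, -1.0, 21.7]
force: [1.0, 0.3, -0.6]
gripper_width: 91.1
```

```bash
python3 go.py 667 -49 260 21; python3 - <<'E'
from h import *
for n in('side','top'):
    f=snap(n,'b'); save(f,'b_'+n)
s=load('b_side')['color'];t=load('b_top')['color']
a=cv2.resize(s[110:230,320:440],None,fx=3.2,fy=3.2,interpolation=cv2.INTER_CUBIC)
b=cv2.resize(t[105:225,280:400],None,fx=3.2,fy=3.2,interpolation=cv2.INTER_CUBIC)
cv2.imwrite('pics/crop3.png',np.hstack([a,b]))
E
```

```text
t 3.23 pos [594.1 -97.8 319.7] rot [179.9  -1.   21.7] F [ 1.   0.3 -0.6] w 91.1
units dx 4.29 dy -0.92 dz 2.99 yaw 0.08
```

View pics/crop3.png

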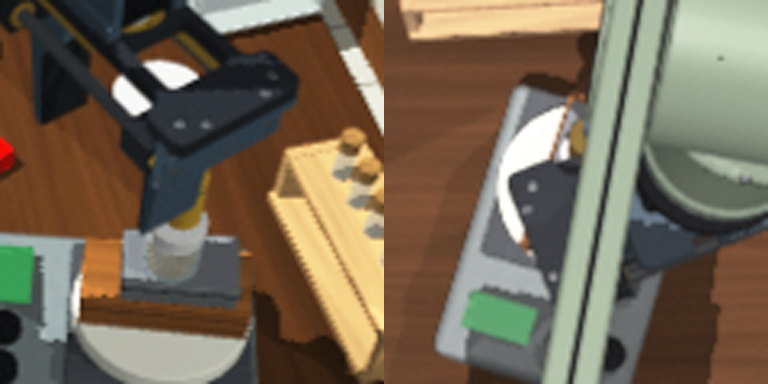

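Request:
drive_tool([
  {"claw": -1,"dx": 0.9,"dy": -0.2,"dz": 0.2,"yaw": 0},
  {"claw": -1,"dx": 0.9,"dy": -0.2,"dz": 0.2,"yaw": 0},
  {"claw": -1,"dx": 0.9,"dy": -0.2,"dz": 0.2,"yaw": 0},
  {"claw": -1,"dx": 0.9,"dy": -0.2,"dz": 0.2,"yaw": 0},
  {"claw": -1,"dx": 0,"dy": 0,"dz": 0,"yaw": 0},
])

```text
time_s: 3.95
ee_pos: [659.3, -54.3, 302.7]
ee_rot: [179.9, -0.9, 21.7]
force: [-0.0, -0.2, -0.8]
gripper_width: 91.3
```

```bash
python3 go.py 667 -49 200 21
```

```text
t 3.95 pos [659.3 -54.3 302.7] rot [179.9  -0.9  21.7] F [-0.  -0.2 -0.8] w 91.3
units dx 0.46 dy -0.10 dz 5.13 yaw 0.08
```

Request:
drive_tool([
  {"claw": -1,"dx": 0.4,"dy": -0.1,"dz": 0,"yaw": 0},
  {"claw": -1,"dx": 0,"dy": 0,"dz": 0.9,"yaw": 0},
  {"claw": -1,"dx": 0,"dy": 0,"dz": 0.9,"yaw": 0},
  {"claw": -1,"dx": 0,"dy": 0,"dz": 0.6,"yaw": 0},
  {"claw": -1,"dx": 0,"dy": 0,"dz": 0,"yaw": 0},
])

```text
time_s: 4.58
ee_pos: [667.8, -49.4, 255.0]
ee_rot: [179.8, -1.0, 21.6]
force: [-0.3, -0.1, 0.0]
gripper_width: 90.9
```

```bash
python3 go.py 667 -49 200 21; python3 - <<'E'
from h import *
for n in('side','top'):
    f=snap(n,'c'); save(f,'c_'+n)
s=load('c_side')['color'];t=load('c_top')['color']
a=cv2.resize(s[130:230,320:420],None,fx=4,fy=4,interpolation=cv2.INTER_CUBIC)
b=cv2.resize(t[105:205,290:390],None,fx=4,fy=4,interpolation=cv2.INTER_CUBIC)
cv2.imwrite('pics/crop4.png',np.hstack([a,b]))
E
```

```text
t 4.58 pos [667.8 -49.4 255. ] rot [179.8  -1.   21.6] F [-0.3 -0.1  0. ] w 90.9
units dx -0.03 dy -0.03 dz 2.75 yaw 0.07
```

View pics/crop4.png

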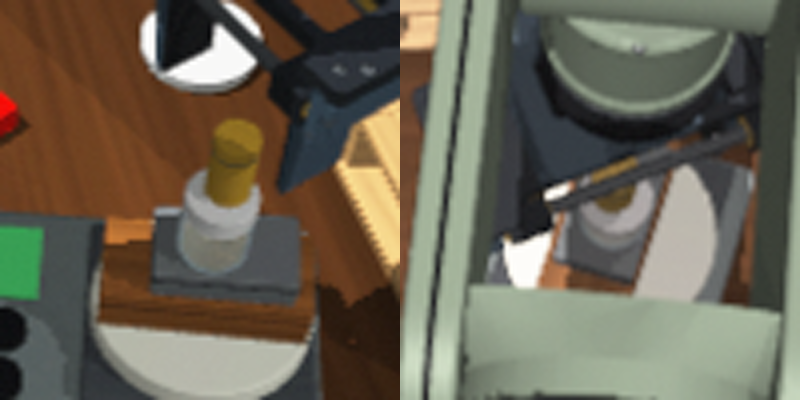

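Request:
drive_tool([
  {"claw": -1,"dx": 0,"dy": 0,"dz": 0.7,"yaw": 0},
  {"claw": -1,"dx": 0,"dy": 0,"dz": 0.7,"yaw": 0},
  {"claw": -1,"dx": 0,"dy": 0,"dz": 0.7,"yaw": 0},
  {"claw": -1,"dx": 0,"dy": 0,"dz": 0.5,"yaw": 0},
  {"claw": -1,"dx": 0,"dy": 0,"dz": 0,"yaw": 0},
])

```text
time_s: 5.3
ee_pos: [669.6, -49.3, 201.1]
ee_rot: [179.7, -1.2, 21.6]
force: [0.4, 0.3, -0.4]
gripper_width: 91.5
```

```bash
python3 go.py 667 -49 200 21; python3 - <<'E'
from h import *
for n in('side','top'):
    f=snap(n,'d'); save(f,'d_'+n)
s=load('d_side')['color'];t=load('d_top')['color']
a=cv2.resize(s[130:230,320:420],None,fx=4,fy=4,interpolation=cv2.INTER_CUBIC)
b=cv2.resize(t[105:205,290:390],None,fx=4,fy=4,interpolation=cv2.INTER_CUBIC)
cv2.imwrite('pics/crop5.png',np.hstack([a,b]))
E
```

```text
t 5.3 pos [669.6 -49.3 201.1] rot [179.7  -1.2  21.6] F [ 0.4  0.3 -0.4] w 91.5
units dx -0.11 dy -0.06 dz 0.06 yaw 0.07
```

View pics/crop5.png

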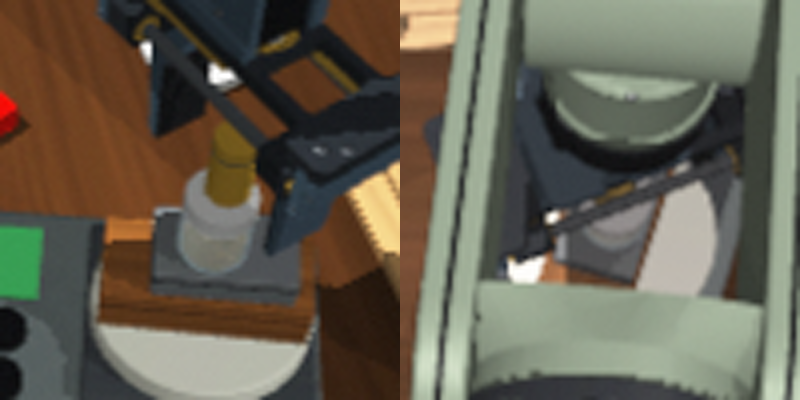

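The open fingers stand either side of the weight, whose top is at about (378,165) in the side view. Closing on it now.

Request:
drive_tool([
  {"claw": -0.5,"dx": -0.1,"dy": -0.05,"dz": 0,"yaw": 0},
  {"claw": 0,"dx": 0,"dy": 0,"dz": 0,"yaw": 0},
  {"claw": 0.3,"dx": 0,"dy": 0,"dz": 0,"yaw": 0},
  {"claw": 0.4,"dx": 0,"dy": 0,"dz": 0,"yaw": 0},
  {"claw": 0.4,"dx": 0,"dy": 0,"dz": 0,"yaw": 0},
], grip_force=15)

```text
time_s: 6.02
ee_pos: [668.7, -49.2, 204.3]
ee_rot: [179.6, -1.5, 21.6]
force: [-0.8, -0.2, 1.0]
gripper_width: 44.1
```

Request:
drive_tool([
  {"claw": 0.6,"dx": 0,"dy": 0,"dz": 0,"yaw": 0},
  {"claw": 1,"dx": 0,"dy": 0,"dz": 0,"yaw": 0},
  {"claw": 1,"dx": 0,"dy": 0,"dz": 0,"yaw": 0},
  {"claw": 1,"dx": 0,"dy": 0,"dz": 0,"yaw": 0},
])

```text
time_s: 6.52
ee_pos: [668.7, -49.1, 204.3]
ee_rot: [179.6, -1.5, 21.6]
force: [0.3, -0.8, -0.0]
gripper_width: 25.5
```

```bash
python3 go.py 667 -49 200 21; python3 - <<'E'
from h import *
for n in('side','top'):
    f=snap(n,'e'); save(f,'e_'+n)
s=load('e_side')['color'];t=load('e_top')['color']
a=cv2.resize(s[130:230,320:420],None,fx=4,fy=4,interpolation=cv2.INTER_CUBIC)
b=cv2.resize(t[105:205,290:390],None,fx=4,fy=4,interpolation=cv2.INTER_CUBIC)
cv2.imwrite('pics/crop6.png',np.hstack([a,b]))
E
```

```text
t 6.53 pos [668.7 -49.1 204.3] rot [179.6  -1.5  21.6] F [ 0.3 -0.8 -0. ] w 25.5
units dx -0.08 dy -0.03 dz 0.22 yaw 0.07
```

View pics/crop6.png

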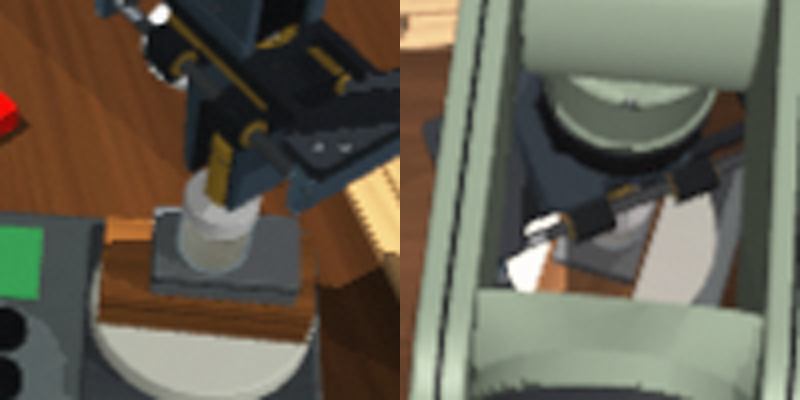

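Request:
drive_tool([
  {"claw": 1,"dx": 0,"dy": 0,"dz": -0.3,"yaw": 0},
  {"claw": 1,"dx": 0,"dy": 0,"dz": -0.7,"yaw": 0},
  {"claw": 1,"dx": 0,"dy": 0,"dz": -0.9,"yaw": 0},
  {"claw": 1,"dx": 0,"dy": 0,"dz": -0.9,"yaw": 0},
  {"claw": 1,"dx": 0,"dy": 0,"dz": -0.5,"yaw": 0},
], grip_force=20)

```text
time_s: 7.25
ee_pos: [666.4, -49.4, 273.4]
ee_rot: [179.6, -1.4, 21.6]
force: [0.5, 0.5, -1.8]
gripper_width: 26.0
```

Request:
drive_tool([
  {"claw": 1,"dx": -0.1,"dy": -0.4,"dz": 0,"yaw": 0},
  {"claw": 1,"dx": -0.25,"dy": -0.8,"dz": 0,"yaw": 0},
  {"claw": 1,"dx": -0.3,"dy": -1,"dz": 0,"yaw": 0},
  {"claw": 1,"dx": -0.3,"dy": -1,"dz": 0,"yaw": 0},
  {"claw": 1,"dx": -0.3,"dy": -1,"dz": 0,"yaw": 0},
])

```text
time_s: 7.88
ee_pos: [607.7, 23.8, 270.7]
ee_rot: [179.8, -1.2, 21.6]
force: [0.9, -0.1, -1.9]
gripper_width: 25.6
```

Request:
drive_tool([
  {"claw": 1,"dx": -0.3,"dy": -1,"dz": 0,"yaw": 0},
  {"claw": 1,"dx": -0.3,"dy": -1,"dz": 0,"yaw": 0},
  {"claw": 1,"dx": -0.3,"dy": -1,"dz": 0,"yaw": 0},
  {"claw": 1,"dx": -0.3,"dy": -1,"dz": 0,"yaw": 0},
  {"claw": 1,"dx": -0.3,"dy": -1,"dz": 0,"yaw": 0},
])

```text
time_s: 8.5
ee_pos: [537.9, 112.0, 269.7]
ee_rot: [179.8, -1.2, 21.6]
force: [-0.3, 1.1, -1.9]
gripper_width: 25.6
```

Request:
drive_tool([
  {"claw": 1,"dx": -0.3,"dy": -1,"dz": 0,"yaw": 0},
  {"claw": 1,"dx": -0.3,"dy": -1,"dz": 0,"yaw": 0},
  {"claw": 1,"dx": -0.3,"dy": -1,"dz": 0,"yaw": 0},
  {"claw": 1,"dx": -0.3,"dy": -1,"dz": 0,"yaw": 0},
  {"claw": 1,"dx": -0.3,"dy": -1,"dz": 0,"yaw": 0},
])

```text
time_s: 9.12
ee_pos: [468.5, 199.5, 268.9]
ee_rot: [179.8, -1.3, 21.6]
force: [0.0, 0.3, -1.5]
gripper_width: 25.9
```

```bash
python3 go.py 401 284 120 21
```

```text
t 9.12 pos [468.5 199.5 268.9] rot [179.8  -1.3  21.6] F [ 0.   0.3 -1.5] w 25.9
units dx -1.58 dy -5.17 dz 7.45 yaw 0.07
```

Request:
drive_tool([
  {"claw": 1,"dx": -0.3,"dy": -1,"dz": 0.5,"yaw": 0},
  {"claw": 1,"dx": -0.3,"dy": -1,"dz": 1,"yaw": 0},
  {"claw": 1,"dx": -0.3,"dy": -1,"dz": 1,"yaw": 0},
  {"claw": 1,"dx": -0.3,"dy": -1,"dz": 1,"yaw": 0},
  {"claw": 1,"dx": -0.3,"dy": -0.8,"dz": 1,"yaw": 0},
])

```text
time_s: 9.75
ee_pos: [403.8, 284.1, 177.8]
ee_rot: [179.9, -1.7, 21.6]
force: [-0.1, 0.4, -1.4]
gripper_width: 25.4
```

Request:
drive_tool([
  {"claw": 1,"dx": 0,"dy": -0.3,"dz": 1,"yaw": 0},
  {"claw": 1,"dx": 0,"dy": 0,"dz": 1,"yaw": 0},
  {"claw": 1,"dx": 0,"dy": 0,"dz": 0.6,"yaw": 0},
  {"claw": 1,"dx": 0,"dy": 0,"dz": 0,"yaw": 0},
])

```text
time_s: 10.25
ee_pos: [399.6, 292.4, 123.5]
ee_rot: [179.9, -1.6, 21.8]
force: [0.2, -0.0, -1.5]
gripper_width: 25.7
```

```bash
python3 go.py 401 284 17 21; python3 - <<'E'
from h import *
for n in('side','top'):
    f=snap(n,'f'); save(f,'f_'+n)
s=load('f_side')['color'];t=load('f_top')['color']
a=cv2.resize(s[80:180,200:300],None,fx=4,fy=4,interpolation=cv2.INTER_CUBIC)
b=cv2.resize(t[215:315,165:265],None,fx=4,fy=4,interpolation=cv2.INTER_CUBIC)
cv2.imwrite('pics/crop7.png',np.hstack([a,b]))
E
```

```text
t 10.25 pos [399.6 292.4 123.5] rot [179.9  -1.6  21.8] F [ 0.2 -0.  -1.5] w 25.7
units dx -0.09 dy 0.42 dz 5.32 yaw 0.09
```

View pics/crop7.png

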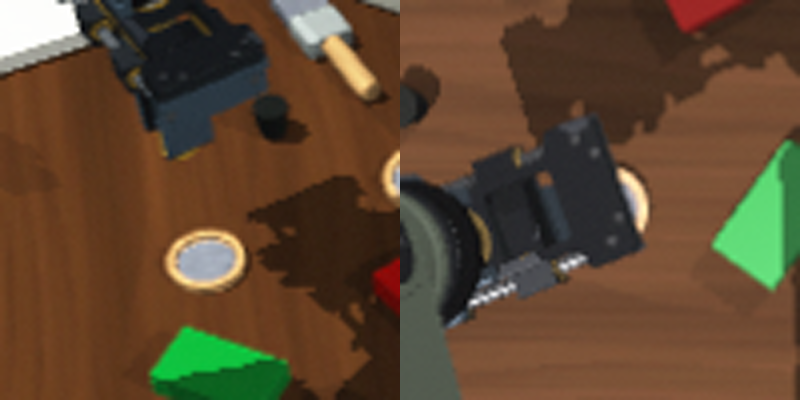

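Request:
drive_tool([
  {"claw": 1,"dx": -0.05,"dy": 0.4,"dz": 0.8,"yaw": 0},
  {"claw": 1,"dx": 0,"dy": 0,"dz": 1,"yaw": 0},
  {"claw": 1,"dx": 0,"dy": 0,"dz": 1,"yaw": 0},
  {"claw": 1,"dx": 0,"dy": 0,"dz": 0.8,"yaw": 0},
  {"claw": 1,"dx": 0,"dy": 0,"dz": 0,"yaw": 0},
])

```text
time_s: 10.98
ee_pos: [409.4, 287.9, 56.2]
ee_rot: [-179.9, -2.5, 21.7]
force: [-0.4, -0.4, -2.0]
gripper_width: 25.5
```

```bash
python3 go.py 401 284 17 21; python3 - <<'E'
from h import *
for n in('side','top'):
    f=snap(n,'g'); save(f,'g_'+n)
s=load('g_side')['color'];t=load('g_top')['color']
a=cv2.resize(s[80:180,200:300],None,fx=4,fy=4,interpolation=cv2.INTER_CUBIC)
b=cv2.resize(t[215:315,165:265],None,fx=4,fy=4,interpolation=cv2.INTER_CUBIC)
cv2.imwrite('pics/crop8.png',np.hstack([a,b]))
E
```

```text
t 10.97 pos [409.4 287.9  56.2] rot [-179.9   -2.5   21.7] F [-0.4 -0.4 -2. ] w 25.5
units dx -0.46 dy 0.03 dz 1.96 yaw 0.08
```

View pics/crop8.png

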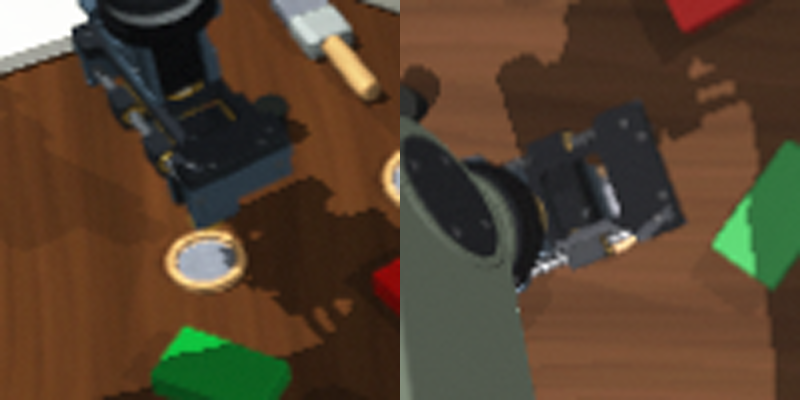

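Request:
drive_tool([
  {"claw": 1,"dx": -0.25,"dy": 0.05,"dz": 0.2,"yaw": 0},
  {"claw": 1,"dx": -0.25,"dy": 0,"dz": 0.3,"yaw": 0},
  {"claw": 1,"dx": -0.1,"dy": 0,"dz": 0.3,"yaw": 0},
  {"claw": 1,"dx": 0,"dy": 0,"dz": 0.3,"yaw": 0},
  {"claw": 1,"dx": 0,"dy": 0,"dz": 0,"yaw": 0},
])

```text
time_s: 11.7
ee_pos: [400.4, 283.8, 35.0]
ee_rot: [-179.9, -2.8, 21.7]
force: [1.1, 0.7, -2.2]
gripper_width: 26.3
```

```bash
python3 go.py 401 284 17 21; python3 - <<'E'
from h import *
for n in('side','top'):
    f=snap(n,'i'); save(f,'i_'+n)
s=load('i_side')['color'];t=load('i_top')['color']
a=cv2.resize(s[80:180,200:300],None,fx=4,fy=4,interpolation=cv2.INTER_CUBIC)
b=cv2.resize(t[215:315,165:265],None,fx=4,fy=4,interpolation=cv2.INTER_CUBIC)
cv2.imwrite('pics/crop9.png',np.hstack([a,b]))
E
```

```text
t 11.7 pos [400.4 283.8  35. ] rot [-179.9   -2.8   21.7] F [ 1.1  0.7 -2.2] w 26.3
units dx 0.03 dy 0.00 dz 0.90 yaw 0.08
```

View pics/crop9.png

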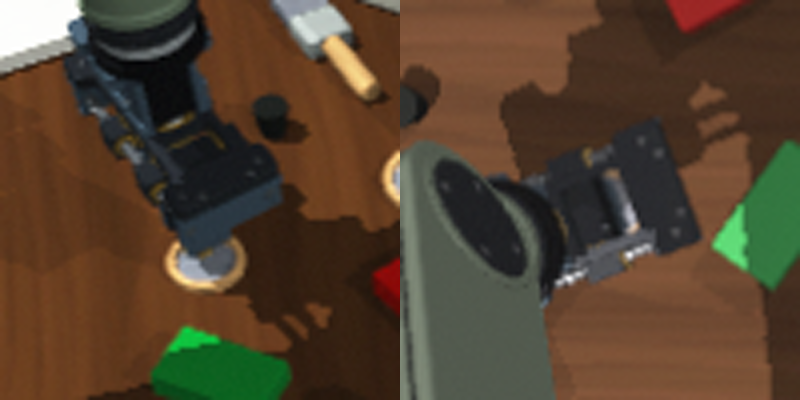

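Request:
drive_tool([
  {"claw": 1,"dx": 0,"dy": 0,"dz": 0.3,"yaw": 0},
  {"claw": 1,"dx": 0,"dy": 0,"dz": 0.2,"yaw": 0},
  {"claw": 1,"dx": 0,"dy": 0,"dz": 0.15,"yaw": 0},
  {"claw": 1,"dx": 0,"dy": 0,"dz": 0,"yaw": 0},
])

```text
time_s: 12.3
ee_pos: [401.8, 284.5, 21.7]
ee_rot: [-179.8, -2.9, 21.7]
force: [0.3, 0.6, -1.8]
gripper_width: 25.5
```

Request:
drive_tool([
  {"claw": 1,"dx": 0,"dy": 0,"dz": 0.1,"yaw": 0},
  {"claw": 1,"dx": 0,"dy": 0,"dz": 0,"yaw": 0},
])

```text
time_s: 12.55
ee_pos: [402.0, 284.7, 19.7]
ee_rot: [-179.8, -2.9, 21.7]
force: [-0.0, -0.1, -2.5]
gripper_width: 25.6
```

Request:
drive_tool([
  {"claw": 1,"dx": 0,"dy": 0,"dz": 0.1,"yaw": 0},
  {"claw": 1,"dx": 0,"dy": 0,"dz": 0,"yaw": 0},
])

```text
time_s: 12.8
ee_pos: [402.2, 284.8, 17.7]
ee_rot: [-179.8, -2.9, 21.7]
force: [0.1, 0.2, -0.9]
gripper_width: 25.6
```

Request:
drive_tool([
  {"claw": 1,"dx": 0,"dy": 0,"dz": 0.06,"yaw": 0},
  {"claw": 1,"dx": 0,"dy": 0,"dz": 0,"yaw": 0},
])

```text
time_s: 13.05
ee_pos: [402.4, 284.9, 16.6]
ee_rot: [-179.8, -3.0, 21.7]
force: [0.5, 0.5, -2.2]
gripper_width: 25.8
```

Request:
drive_tool([
  {"claw": 1,"dx": 0,"dy": 0,"dz": 0.05,"yaw": 0},
  {"claw": 1,"dx": 0,"dy": 0,"dz": 0,"yaw": 0},
])

```text
time_s: 13.3
ee_pos: [402.5, 285.0, 16.6]
ee_rot: [-179.8, -3.0, 21.7]
force: [0.7, -0.3, -1.0]
gripper_width: 25.5
```

Request:
drive_tool([
  {"claw": 1,"dx": 0,"dy": 0,"dz": 0.05,"yaw": 0},
  {"claw": 1,"dx": 0,"dy": 0,"dz": 0,"yaw": 0},
])

```text
time_s: 13.55
ee_pos: [402.6, 285.1, 16.5]
ee_rot: [-179.8, -3.0, 21.7]
force: [-0.9, -0.6, -0.5]
gripper_width: 25.5
```

Request:
drive_tool([
  {"claw": 0.35,"dx": 0,"dy": 0,"dz": 0,"yaw": 0},
  {"claw": 0.2,"dx": 0,"dy": 0,"dz": 0,"yaw": 0},
  {"claw": 0,"dx": 0,"dy": 0,"dz": 0,"yaw": 0},
  {"claw": -0.4,"dx": 0,"dy": 0,"dz": 0,"yaw": 0},
  {"claw": -1,"dx": 0,"dy": 0,"dz": 0,"yaw": 0},
])

```text
time_s: 14.18
ee_pos: [403.3, 285.5, 16.2]
ee_rot: [-179.8, -3.1, 21.7]
force: [0.2, -0.4, -0.1]
gripper_width: 62.7
```

Request:
drive_tool([
  {"claw": -1,"dx": 0,"dy": 0,"dz": 0,"yaw": 0},
  {"claw": -1,"dx": 0,"dy": 0,"dz": -0.5,"yaw": 0},
  {"claw": -1,"dx": 0,"dy": 0,"dz": -1,"yaw": 0},
  {"claw": -1,"dx": 0,"dy": 0,"dz": -1,"yaw": 0},
  {"claw": -1,"dx": 0,"dy": 0,"dz": -1,"yaw": 0},
])

```text
time_s: 14.8
ee_pos: [399.0, 283.3, 88.5]
ee_rot: [-179.8, -2.9, 21.7]
force: [-1.2, -0.2, 0.5]
gripper_width: 91.2
```

Request:
drive_tool([
  {"claw": -1,"dx": 0,"dy": 0,"dz": -1,"yaw": 0},
  {"claw": -1,"dx": 0,"dy": 0,"dz": -1,"yaw": 0},
  {"claw": -1,"dx": 0,"dy": 0,"dz": -1,"yaw": 0},
  {"claw": -1,"dx": 0,"dy": 0,"dz": -1,"yaw": 0},
  {"claw": -1,"dx": 0,"dy": 0,"dz": -1,"yaw": 0},
])

```text
time_s: 15.42
ee_pos: [393.6, 280.7, 195.5]
ee_rot: [-179.8, -3.2, 21.7]
force: [0.6, -0.4, -0.3]
gripper_width: 91.7
```

Request:
drive_tool([
  {"claw": -1,"dx": 0.3,"dy": 1,"dz": -1,"yaw": 0},
  {"claw": -1,"dx": 0.3,"dy": 1,"dz": -1,"yaw": 0},
  {"claw": -1,"dx": 0.3,"dy": 1,"dz": -1,"yaw": 0},
  {"claw": -1,"dx": 0.3,"dy": 1,"dz": 0,"yaw": 0},
  {"claw": -1,"dx": 0.3,"dy": 1,"dz": 0,"yaw": 0},
])

```text
time_s: 16.05
ee_pos: [456.0, 195.9, 264.8]
ee_rot: [-179.7, -3.7, 21.9]
force: [0.0, 0.1, -0.1]
gripper_width: 91.5
```

```bash
python3 go.py 665 -53 220 21; python3 - <<'E'
from h import *
for n in('side','top'):
    f=snap(n,'j'); save(f,'j_'+n)
s=load('j_side')['color'];t=load('j_top')['color']
a=cv2.resize(s[80:180,200:300],None,fx=4,fy=4,interpolation=cv2.INTER_CUBIC)
b=cv2.resize(t[215:315,165:265],None,fx=4,fy=4,interpolation=cv2.INTER_CUBIC)
c=cv2.resize(s[150:250,320:420],None,fx=2,fy=2,interpolation=cv2.INTER_CUBIC)
d=cv2.resize(t[125:225,290:390],None,fx=2,fy=2,interpolation=cv2.INTER_CUBIC)
A=np.hstack([a,b]);B=np.hstack([c,d,np.zeros((200,400,3),np.uint8)])
cv2.imwrite('pics/crop10.png',np.vstack([A,B]))
E
```

```text
t 16.05 pos [456.  195.9 264.8] rot [-179.7   -3.7   21.9] F [ 0.   0.1 -0.1] w 91.5
units dx 5.06 dy 15.44 dz 2.24 yaw 0.10
```

View pics/crop10.png

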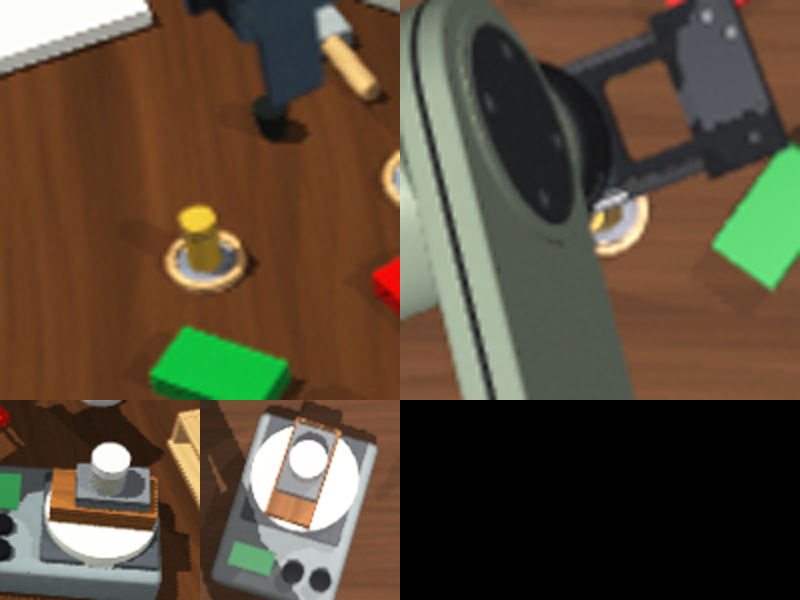

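Side view crop: the weight stands upright in the middle of the small round tray. The jar is undisturbed on the case. The tool pitch has drifted to −3.7°, so I'll watch that.

Request:
drive_tool([
  {"claw": -1,"dx": 0.33,"dy": 1,"dz": 0,"yaw": 0},
  {"claw": -1,"dx": 0.33,"dy": 1,"dz": 0,"yaw": 0},
  {"claw": -1,"dx": 0.33,"dy": 1,"dz": 0,"yaw": 0},
  {"claw": -1,"dx": 0.33,"dy": 1,"dz": 0,"yaw": 0},
  {"claw": -1,"dx": 0.33,"dy": 1,"dz": 0,"yaw": 0},
])

```text
time_s: 16.77
ee_pos: [522.5, 116.0, 267.9]
ee_rot: [-179.6, -3.7, 21.9]
force: [0.4, 0.3, -0.3]
gripper_width: 91.4
```

Request:
drive_tool([
  {"claw": -1,"dx": 0.33,"dy": 1,"dz": 0,"yaw": 0},
  {"claw": -1,"dx": 0.33,"dy": 1,"dz": 0,"yaw": 0},
  {"claw": -1,"dx": 0.33,"dy": 1,"dz": 0,"yaw": 0},
  {"claw": -1,"dx": 0.33,"dy": 1,"dz": 0,"yaw": 0},
  {"claw": -1,"dx": 0.33,"dy": 1,"dz": 0,"yaw": 0},
])

```text
time_s: 17.4
ee_pos: [594.5, 30.8, 269.4]
ee_rot: [-179.5, -3.7, 21.9]
force: [-0.1, -0.0, 0.4]
gripper_width: 91.0
```

```bash
python3 go.py 665 -53 220 21; python3 - <<'E'
from h import *
f=load('j_top');g=load('j_side')
for n,ff,(u0,u1,v0,v1) in(('top',f,(325,365,135,172)),('side',g,(360,392,165,195))):
    h=cv2.cvtColor(ff['color'],cv2.COLOR_BGR2HSV)[v0:v1,u0:u1]
    m=cv2.inRange(h,(0,0,185),(180,40,255))
    k,l,st,ce=cv2.connectedComponentsWithStats(m)
    for i in range(1,k):
        if st[i,4]>40: print(n,st[i].tolist(),(ce[i]+[u0,v0]).round(1),onz(ff,[ce[i]+[u0,v0]],192)[0].round(1))
a=cv2.resize(g['color'][155:235,350:410],None,fx=6,fy=6,interpolation=cv2.INTER_CUBIC)
b=cv2.resize(f['color'][130:200,310:370],None,fx=6,fy=6,interpolation=cv2.INTER_CUBIC)
hh=480
p=lambda i:cv2.copyMakeBorder(i,0,hh-i.shape[0],0,4,cv2.BORDER_CONSTANT)
cv2.imwrite('pics/crop11.png',np.hstack([p(a),p(b)]))
E
```

```text
t 17.4 pos [594.5  30.8 269.4] rot [-179.5   -3.7   21.9] F [-0.1 -0.   0.4] w 91.0
units dx 1.70 dy 5.20 dz 2.47 yaw 0.11
top [0, 3, 11, 33, 181] [328.5 150.6] [671.6 -18.8 192. ]
top [26, 9, 14, 28, 265] [359.1 160.3] [649.2 -87.  192. ]
top [9, 10, 20, 19, 292] [343.5 154. ] [663.7 -52.4 192. ]
side [6, 7, 19, 15, 227] [375.1 178.8] [661.5 -51.2 192. ]
```

View pics/crop11.png

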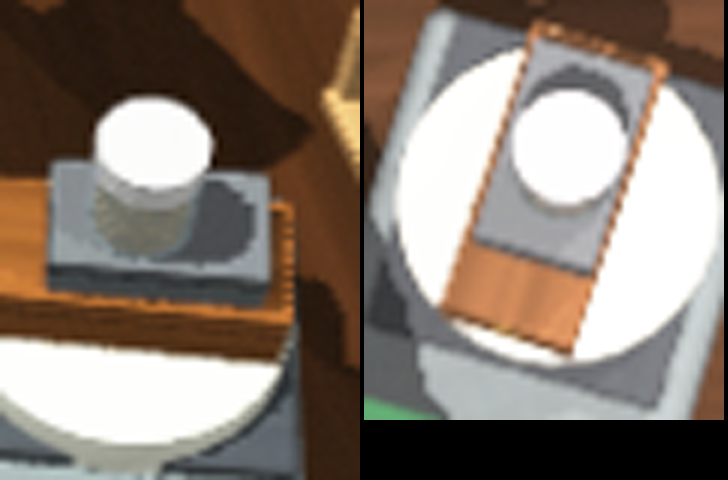

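Request:
drive_tool([
  {"claw": -1,"dx": 0.33,"dy": 1,"dz": 0,"yaw": 0},
  {"claw": -1,"dx": 0.33,"dy": 1,"dz": 0,"yaw": 0},
  {"claw": -1,"dx": 0.33,"dy": 1,"dz": 0,"yaw": 0},
  {"claw": -1,"dx": 0.33,"dy": 1,"dz": 0,"yaw": 0},
  {"claw": -1,"dx": 0.2,"dy": 0.6,"dz": 0,"yaw": 0},
])

```text
time_s: 18.02
ee_pos: [661.9, -49.4, 270.0]
ee_rot: [-179.5, -3.7, 21.9]
force: [0.2, 0.2, -0.1]
gripper_width: 91.3
```

```bash
python3 go.py 664 -52 153 21
```

```text
t 18.02 pos [661.9 -49.4 270. ] rot [-179.5   -3.7   21.9] F [ 0.2  0.2 -0.1] w 91.3
units dx 0.05 dy 0.16 dz 5.85 yaw 0.10
```

Request:
drive_tool([
  {"claw": -1,"dx": -0.05,"dy": 0.1,"dz": 0.8,"yaw": 0},
  {"claw": -1,"dx": -0.05,"dy": 0,"dz": 0.9,"yaw": 0},
  {"claw": -1,"dx": -0.05,"dy": 0,"dz": 0.9,"yaw": 0},
  {"claw": -1,"dx": -0.05,"dy": 0,"dz": 0.9,"yaw": 0},
  {"claw": -1,"dx": -0.05,"dy": 0,"dz": 0.5,"yaw": 0},
])

```text
time_s: 18.65
ee_pos: [660.3, -49.6, 183.3]
ee_rot: [-179.3, -3.4, 21.9]
force: [0.3, -0.0, 0.5]
gripper_width: 91.2
```

```bash
python3 go.py 664 -52 153 21; python3 - <<'E'
from h import *
for n in('side','top'):
    f=snap(n,'k'); save(f,'k_'+n)
s=load('k_side')['color'];t=load('k_top')['color']
a=cv2.resize(s[130:230,320:420],None,fx=4,fy=4,interpolation=cv2.INTER_CUBIC)
b=cv2.resize(t[105:205,290:390],None,fx=4,fy=4,interpolation=cv2.INTER_CUBIC)
cv2.imwrite('pics/crop12.png',np.hstack([a,b]))
E
```

```text
t 18.65 pos [660.3 -49.6 183.3] rot [-179.3   -3.4   21.9] F [ 0.3 -0.   0.5] w 91.2
units dx 0.13 dy 0.18 dz 1.52 yaw 0.11
```

View pics/crop12.png

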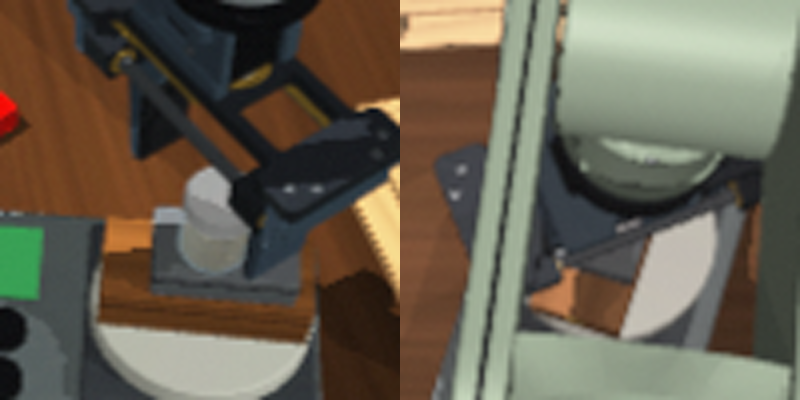

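Request:
drive_tool([
  {"claw": -1,"dx": 0.1,"dy": 0.15,"dz": 0.6,"yaw": 0},
  {"claw": -1,"dx": 0,"dy": 0,"dz": 0.5,"yaw": 0},
  {"claw": -0.5,"dx": 0,"dy": 0,"dz": 0.3,"yaw": 0},
  {"claw": -0.2,"dx": 0,"dy": 0,"dz": 0,"yaw": 0},
], grip_force=15)

```text
time_s: 19.25
ee_pos: [665.7, -50.8, 154.8]
ee_rot: [-179.3, -3.5, 21.9]
force: [-0.0, -0.8, -0.6]
gripper_width: 73.8
```

```bash
python3 go.py 664 -52 153 21
```

```text
t 19.25 pos [665.7 -50.8 154.8] rot [-179.3   -3.5   21.9] F [-0.  -0.8 -0.6] w 73.8
units dx -0.10 dy 0.02 dz 0.09 yaw 0.11
```

Request:
drive_tool([
  {"claw": 0,"dx": -0.1,"dy": 0,"dz": 0.05,"yaw": 0},
  {"claw": 0.1,"dx": 0,"dy": 0,"dz": 0,"yaw": 0},
  {"claw": 1,"dx": 0,"dy": 0,"dz": 0,"yaw": 0},
  {"claw": 1,"dx": 0,"dy": 0,"dz": 0,"yaw": 0},
  {"claw": 1,"dx": 0,"dy": 0,"dz": 0,"yaw": 0},
])

```text
time_s: 19.88
ee_pos: [664.2, -51.7, 154.7]
ee_rot: [-179.4, -3.6, 21.9]
force: [-0.5, 0.4, -0.8]
gripper_width: 41.9
```

```bash
python3 go.py 582 335.5 300 21
```

```text
t 19.88 pos [664.2 -51.7 154.7] rot [-179.4   -3.6   21.9] F [-0.5  0.4 -0.8] w 41.9
units dx 3.42 dy -19.49 dz -7.27 yaw 0.11
```

Request:
drive_tool([
  {"claw": 1,"dx": 0,"dy": 0,"dz": -0.3,"yaw": 0},
  {"claw": 1,"dx": 0,"dy": 0,"dz": -0.7,"yaw": 0},
  {"claw": 1,"dx": 0,"dy": 0,"dz": -1,"yaw": 0},
  {"claw": 1,"dx": 0.1,"dy": -0.3,"dz": -0.8,"yaw": 0},
  {"claw": 1,"dx": 0.15,"dy": -0.7,"dz": -0.3,"yaw": 0},
], grip_force=20)

```text
time_s: 20.5
ee_pos: [657.8, -33.2, 221.2]
ee_rot: [-179.4, -3.7, 21.8]
force: [1.0, -0.5, -1.2]
gripper_width: 41.4
```

Request:
drive_tool([
  {"claw": 1,"dx": 0.18,"dy": -1,"dz": 0,"yaw": 0},
  {"claw": 1,"dx": 0.18,"dy": -1,"dz": 0,"yaw": 0},
  {"claw": 1,"dx": 0.18,"dy": -1,"dz": 0,"yaw": 0},
  {"claw": 1,"dx": 0.18,"dy": -1,"dz": 0,"yaw": 0},
  {"claw": 1,"dx": 0.18,"dy": -1,"dz": 0,"yaw": 0},
])

```text
time_s: 21.12
ee_pos: [634.3, 75.0, 222.4]
ee_rot: [-179.3, -3.5, 21.9]
force: [0.5, 0.4, -0.6]
gripper_width: 41.3
```

Request:
drive_tool([
  {"claw": 1,"dx": 0.18,"dy": -1,"dz": 0,"yaw": 0},
  {"claw": 1,"dx": 0.18,"dy": -1,"dz": 0,"yaw": 0},
  {"claw": 1,"dx": 0.18,"dy": -1,"dz": 0,"yaw": 0},
  {"claw": 1,"dx": 0.18,"dy": -1,"dz": 0,"yaw": 0},
  {"claw": 1,"dx": 0.18,"dy": -1,"dz": 0,"yaw": 0},
])

```text
time_s: 21.75
ee_pos: [611.9, 181.8, 224.8]
ee_rot: [-179.3, -3.5, 22.0]
force: [0.3, -0.1, -1.8]
gripper_width: 41.8
```

```bash
python3 go.py 582 335.5 50 21
```

```text
t 21.75 pos [611.9 181.8 224.8] rot [-179.3   -3.5   22. ] F [ 0.3 -0.1 -1.8] w 41.8
units dx 1.49 dy -7.69 dz 8.74 yaw 0.11
```

Request:
drive_tool([
  {"claw": 1,"dx": 0.14,"dy": -1,"dz": 0.2,"yaw": 0},
  {"claw": 1,"dx": 0.14,"dy": -1,"dz": 0.8,"yaw": 0},
  {"claw": 1,"dx": 0.14,"dy": -1,"dz": 0.8,"yaw": 0},
  {"claw": 1,"dx": 0.14,"dy": -1,"dz": 0.8,"yaw": 0},
  {"claw": 1,"dx": 0.14,"dy": -1,"dz": 0.8,"yaw": 0},
])

```text
time_s: 22.38
ee_pos: [589.3, 289.0, 154.4]
ee_rot: [-179.3, -3.5, 22.0]
force: [0.1, 0.2, -1.8]
gripper_width: 41.6
```

Request:
drive_tool([
  {"claw": 1,"dx": 0.1,"dy": -1,"dz": 0.8,"yaw": 0},
  {"claw": 1,"dx": 0.1,"dy": -0.8,"dz": 0.8,"yaw": 0},
  {"claw": 1,"dx": 0.1,"dy": -0.5,"dz": 0.8,"yaw": 0},
  {"claw": 1,"dx": 0,"dy": 0,"dz": 0.4,"yaw": 0},
])

```text
time_s: 22.88
ee_pos: [578.8, 340.4, 93.7]
ee_rot: [-179.3, -3.4, 22.1]
force: [-0.1, -0.5, -0.7]
gripper_width: 41.6
```

```bash
python3 go.py 582 335.5 50 21; python3 - <<'E'
from h import *
for n in('side','top'):
    f=snap(n,'l'); save(f,'l_'+n)
s=load('l_side')['color'];t=load('l_top')['color']
a=cv2.resize(s[70:170,260:360],None,fx=4,fy=4,interpolation=cv2.INTER_CUBIC)
b=cv2.resize(t[150:250,150:250],None,fx=4,fy=4,interpolation=cv2.INTER_CUBIC)
cv2.imwrite('pics/crop13.png',np.hstack([a,b]))
E
```

```text
t 22.88 pos [578.8 340.4  93.7] rot [-179.3   -3.4   22.1] F [-0.1 -0.5 -0.7] w 41.6
units dx 0.06 dy 0.29 dz 2.19 yaw 0.13
```

View pics/crop13.png

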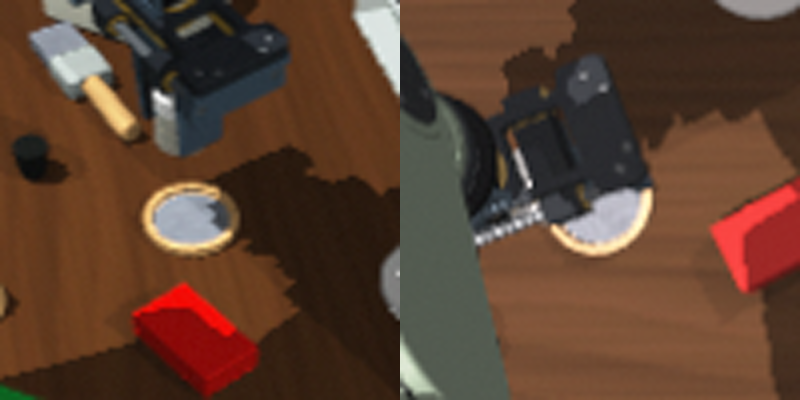

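Request:
drive_tool([
  {"claw": 1,"dx": 0,"dy": 0.25,"dz": 0.6,"yaw": 0},
  {"claw": 1,"dx": -0.07,"dy": 0,"dz": 0.9,"yaw": 0},
  {"claw": 1,"dx": -0.07,"dy": 0,"dz": 0.9,"yaw": 0},
  {"claw": 1,"dx": -0.05,"dy": 0,"dz": 0.5,"yaw": 0},
  {"claw": 1,"dx": 0,"dy": 0,"dz": 0.2,"yaw": 0},
])

```text
time_s: 23.6
ee_pos: [583.9, 331.9, 31.5]
ee_rot: [-179.4, -3.6, 21.8]
force: [-0.2, -0.1, -0.5]
gripper_width: 41.8
```

```bash
python3 go.py 582 335.5 15 21; python3 - <<'E'
from h import *
for n in('side','top'):
    f=snap(n,'m'); save(f,'m_'+n)
s=load('m_side')['color'];t=load('m_top')['color']
a=cv2.resize(s[70:170,260:360],None,fx=4,fy=4,interpolation=cv2.INTER_CUBIC)
b=cv2.resize(t[150:250,150:250],None,fx=4,fy=4,interpolation=cv2.INTER_CUBIC)
cv2.imwrite('pics/crop14.png',np.hstack([a,b]))
E
```

```text
t 23.6 pos [583.9 331.9  31.5] rot [-179.4   -3.6   21.8] F [-0.2 -0.1 -0.5] w 41.8
units dx -0.02 dy -0.20 dz 0.82 yaw 0.09
```

View pics/crop14.png

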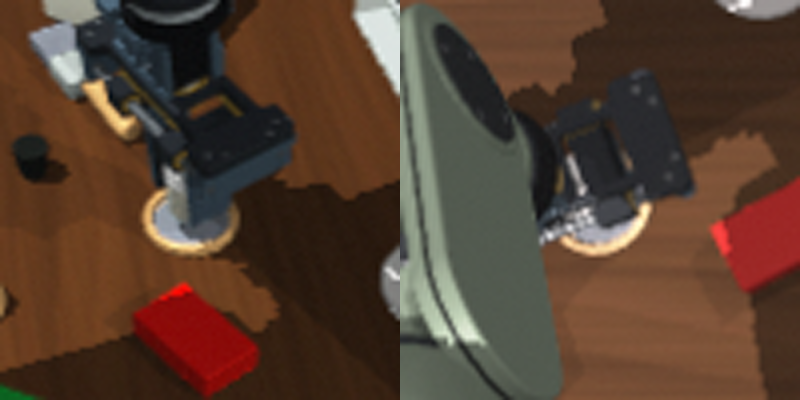

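Request:
drive_tool([
  {"claw": 1,"dx": 0,"dy": -0.15,"dz": 0.3,"yaw": 0},
  {"claw": 1,"dx": 0,"dy": 0,"dz": 0.2,"yaw": 0},
  {"claw": 1,"dx": 0,"dy": 0,"dz": 0.1,"yaw": 0},
  {"claw": 1,"dx": 0,"dy": 0,"dz": 0.05,"yaw": 0},
])

```text
time_s: 24.2
ee_pos: [584.4, 336.3, 19.6]
ee_rot: [-179.3, -3.8, 21.8]
force: [-0.5, 0.2, -0.2]
gripper_width: 41.4
```

Request:
drive_tool([
  {"claw": 1,"dx": 0,"dy": 0,"dz": 0.06,"yaw": 0},
  {"claw": 1,"dx": 0,"dy": 0,"dz": 0.06,"yaw": 0},
])

```text
time_s: 24.45
ee_pos: [584.7, 336.5, 17.2]
ee_rot: [-179.3, -3.9, 21.8]
force: [0.4, -0.9, -0.8]
gripper_width: 41.7
```

Request:
drive_tool([
  {"claw": 1,"dx": 0,"dy": 0,"dz": 0.06,"yaw": 0},
])

```text
time_s: 24.58
ee_pos: [584.8, 336.6, 16.0]
ee_rot: [-179.3, -3.9, 21.8]
force: [-0.1, -0.1, -2.2]
gripper_width: 41.9
```

Request:
drive_tool([
  {"claw": 1,"dx": 0,"dy": 0,"dz": 0.05,"yaw": 0},
  {"claw": 1,"dx": 0,"dy": 0,"dz": 0.03,"yaw": 0},
])

```text
time_s: 24.82
ee_pos: [584.9, 336.6, 14.6]
ee_rot: [-179.3, -3.9, 21.8]
force: [-1.9, -1.3, 3.5]
gripper_width: 41.5
```

Request:
drive_tool([
  {"claw": 1,"dx": 0,"dy": 0,"dz": 0.04,"yaw": 0},
])

```text
time_s: 24.95
ee_pos: [585.0, 336.6, 14.6]
ee_rot: [-179.3, -3.9, 21.8]
force: [-1.5, -1.2, 5.8]
gripper_width: 41.7
```

Request:
drive_tool([
  {"claw": 1,"dx": 0,"dy": 0,"dz": 0.04,"yaw": 0},
])

```text
time_s: 25.08
ee_pos: [585.0, 336.6, 14.6]
ee_rot: [-179.3, -3.9, 21.8]
force: [-3.1, -0.0, 6.2]
gripper_width: 41.4
```

Request:
drive_tool([
  {"claw": 0,"dx": 0,"dy": 0,"dz": 0,"yaw": 0},
  {"claw": -0.3,"dx": 0,"dy": 0,"dz": 0,"yaw": 0},
  {"claw": -1,"dx": 0,"dy": 0,"dz": 0,"yaw": 0},
  {"claw": -1,"dx": 0,"dy": 0,"dz": 0,"yaw": 0},
])

```text
time_s: 25.58
ee_pos: [585.5, 336.9, 14.3]
ee_rot: [-179.3, -4.0, 21.8]
force: [-0.2, -0.2, -0.2]
gripper_width: 72.7
```

Request:
drive_tool([
  {"claw": -1,"dx": 0.02,"dy": 0,"dz": -0.5,"yaw": 0},
  {"claw": -1,"dx": 0.07,"dy": 0,"dz": -1,"yaw": 0},
  {"claw": -1,"dx": 0.07,"dy": 0,"dz": -1,"yaw": 0},
  {"claw": -1,"dx": 0.07,"dy": 0,"dz": -1,"yaw": 0},
  {"claw": -1,"dx": 0.07,"dy": 0,"dz": -1,"yaw": 0},
])

```text
time_s: 26.2
ee_pos: [585.1, 335.5, 107.7]
ee_rot: [-179.3, -3.8, 21.8]
force: [-0.9, -0.6, 0.1]
gripper_width: 91.1
```

Request:
drive_tool([
  {"claw": -1,"dx": 0,"dy": 0.8,"dz": -1,"yaw": 1},
  {"claw": -1,"dx": 0,"dy": 1,"dz": -1,"yaw": 1},
  {"claw": -1,"dx": 0,"dy": 1,"dz": -1,"yaw": 1},
  {"claw": -1,"dx": 0,"dy": 1,"dz": -0.5,"yaw": 1},
  {"claw": -1,"dx": 0.3,"dy": 1,"dz": 0,"yaw": 0},
])

```text
time_s: 26.82
ee_pos: [594.1, 237.3, 183.1]
ee_rot: [-176.9, -3.2, -13.5]
force: [0.3, -0.3, 0.4]
gripper_width: 91.2
```

```bash
python3 go.py 668 -52 200 -15; python3 - <<'E'
from h import *
for n in('side','top'):
    f=snap(n,'n'); save(f,'n_'+n)
s=load('n_side')['color'];t=load('n_top')['color']
a=cv2.resize(s[70:170,260:360],None,fx=3,fy=3,interpolation=cv2.INTER_CUBIC)
b=cv2.resize(t[150:250,150:250],None,fx=3,fy=3,interpolation=cv2.INTER_CUBIC)
c=cv2.resize(s[155:255,330:430],None,fx=4,fy=4,interpolation=cv2.INTER_CUBIC)
d=cv2.resize(t[125:205,295:395],None,fx=4,fy=4,interpolation=cv2.INTER_CUBIC)[:300]
A=np.hstack([a,b,np.zeros((300,200,3),np.uint8)]);B=np.hstack([c[100:400],d[:300]])
cv2.imwrite('pics/crop15.png',np.vstack([A,B]))
E
```

```text
t 26.82 pos [594.1 237.3 183.1] rot [-176.9   -3.2  -13.5] F [ 0.3 -0.3  0.4] w 91.2
units dx 6.97 dy 13.20 dz -0.84 yaw 0.18
```

View pics/crop15.png

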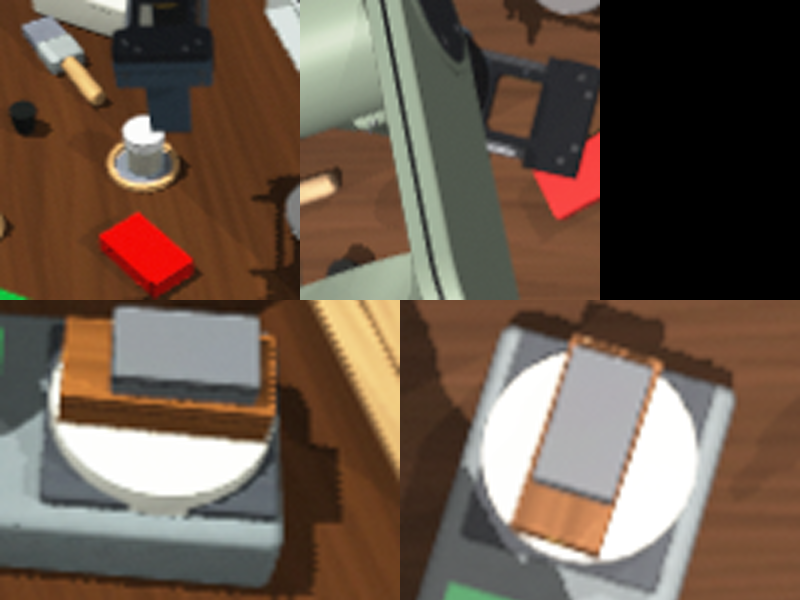

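```bash
python3 - <<'E'
from h import *
f=load('n_top');g=load('n_side')
c=lambda x,y:((x-400)/4+295-.4,(y-300)/4+125-.4); d=lambda x,y:(x/4+330-.4,(y-200)/4+155-.4)
def rep(n,P):
    P=P[:,:2]; e=np.roll(P,-1,0)-P
    L=np.linalg.norm(e,axis=1); i=np.argmax(L[:2]); v=e[i]-e[i+2]
    print(n,P.mean(0).round(1),L.round(1),'long axis',np.degrees(np.arctan2(v[1],v[0])).round(1)%180)
rep('case t',onz(f,[c(576,344),c(658,370),c(613,500),c(534,478)],144))
rep('case s',onz(g,[d(114,308),d(259,317),d(260,383),d(112,375)],144))
rep('box t',onz(f,[c(573,334),c(662,358),c(601,556),c(512,525)],122))
# grey mask rect
h=cv2.cvtColor(f['color'],cv2.COLOR_BGR2HSV); u0,u1,v0,v1=325,362,132,178
m=cv2.inRange(f['color'][v0:v1,u0:u1],(130,130,130),(200,190,190))
k,l,st,ce=cv2.connectedComponentsWithStats(m); i=1+np.argmax(st[1:,4]); ys,xs=np.nonzero(l==i)
P=onz(f,cv2.convexHull(np.c_[xs+u0,ys+v0].astype(np.float32))[:,0],144)[:,:2].astype(np.float32); print(st[i],cv2.minAreaRect(P))
h=g['color'][150:210,340:400]
E
```

```text
case t [672.3 -53.8] [51.2 83.  48.3 85. ] long axis 161.8
case s [670.4 -50.4] [84.3 47.4 83.4 48.4] long axis 164.4
box t [665.3 -49.5] [ 56.2 127.6  56.6 123.9] long axis 162.6
[  3   5  30  38 722] ((672.6192016601562, -52.228546142578125), (49.75122833251953, 83.73070526123047), 73.1419906616211)
```

Request:
drive_tool([
  {"claw": -1,"dx": 0.5,"dy": 1,"dz": 0,"yaw": 0.4},
  {"claw": -1,"dx": 0.5,"dy": 1,"dz": 0,"yaw": 0},
  {"claw": -1,"dx": 0.5,"dy": 1,"dz": 0,"yaw": 0},
  {"claw": -1,"dx": 0.5,"dy": 1,"dz": 0,"yaw": 0},
  {"claw": -1,"dx": 0.5,"dy": 1,"dz": 0,"yaw": 0},
])

```text
time_s: 27.55
ee_pos: [613.5, 126.6, 175.0]
ee_rot: [-176.9, -2.6, -16.4]
force: [-0.2, -0.2, 0.4]
gripper_width: 91.1
```

Request:
drive_tool([
  {"claw": -1,"dx": 0.5,"dy": 1,"dz": 0,"yaw": 0},
  {"claw": -1,"dx": 0.5,"dy": 1,"dz": 0,"yaw": 0},
  {"claw": -1,"dx": 0.5,"dy": 1,"dz": 0,"yaw": 0},
  {"claw": -1,"dx": 0.5,"dy": 1,"dz": 0,"yaw": 0},
  {"claw": -1,"dx": 0.5,"dy": 1,"dz": 0,"yaw": 0},
])

```text
time_s: 28.18
ee_pos: [634.0, 16.1, 167.1]
ee_rot: [-176.9, -2.2, -15.7]
force: [0.6, 1.4, -0.5]
gripper_width: 91.3
```

```bash
python3 go.py 671.5 -52 170 -17
```

```text
t 28.18 pos [634.   16.1 167.1] rot [-176.9   -2.2  -15.7] F [ 0.6  1.4 -0.5] w 91.3
units dx 2.73 dy 2.77 dz -0.14 yaw 0.15
```

Request:
drive_tool([
  {"claw": -1,"dx": 0.9,"dy": 0.9,"dz": -0.1,"yaw": 0.15},
  {"claw": -1,"dx": 0.9,"dy": 0.9,"dz": -0.1,"yaw": 0},
  {"claw": -1,"dx": 0.7,"dy": 0.7,"dz": 0,"yaw": 0},
  {"claw": -1,"dx": 0,"dy": 0,"dz": 0,"yaw": 0},
])

```text
time_s: 28.68
ee_pos: [670.6, -50.1, 168.8]
ee_rot: [-176.8, -2.1, -17.0]
force: [0.0, -0.2, 0.3]
gripper_width: 91.1
```

```bash
python3 go.py 671.5 -52 131 -17; python3 - <<'E'
from h import *
for n in('side','top'):
    f=snap(n,'o'); save(f,'o_'+n)
s=load('o_side')['color'];t=load('o_top')['color']
a=cv2.resize(s[130:230,320:420],None,fx=4,fy=4,interpolation=cv2.INTER_CUBIC)
b=cv2.resize(t[105:205,290:390],None,fx=4,fy=4,interpolation=cv2.INTER_CUBIC)
cv2.imwrite('pics/crop16.png',np.hstack([a,b]))
E
```

```text
t 28.68 pos [670.6 -50.1 168.8] rot [-176.8   -2.1  -17. ] F [ 0.  -0.2  0.3] w 91.1
units dx 0.07 dy 0.08 dz 1.89 yaw 0.00
```

View pics/crop16.png

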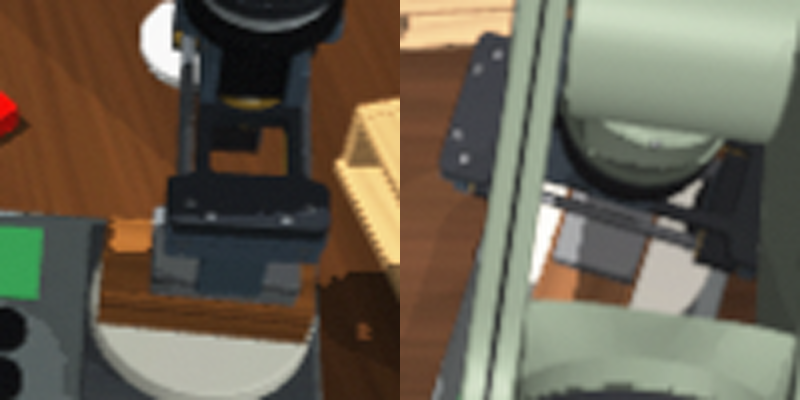

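Request:
drive_tool([
  {"claw": -1,"dx": 0,"dy": 0.1,"dz": 0.6,"yaw": 0},
  {"claw": -1,"dx": 0,"dy": 0.05,"dz": 0.6,"yaw": 0},
  {"claw": -1,"dx": 0,"dy": 0.05,"dz": 0.4,"yaw": 0},
  {"claw": -0.6,"dx": 0,"dy": 0,"dz": 0.15,"yaw": 0},
], grip_force=12)

```text
time_s: 29.28
ee_pos: [668.9, -48.7, 130.9]
ee_rot: [-176.8, -1.9, -16.8]
force: [0.1, -0.1, -0.3]
gripper_width: 84.0
```

```bash
python3 go.py 671.5 -52 131 -17
```

```text
t 29.27 pos [668.9 -48.7 130.9] rot [-176.8   -1.9  -16.8] F [ 0.1 -0.1 -0.3] w 84.0
units dx 0.17 dy 0.12 dz -0.01 yaw 0.03
```

Request:
drive_tool([
  {"claw": -0.4,"dx": 0.1,"dy": 0.12,"dz": 0,"yaw": 0},
  {"claw": -0.2,"dx": 0,"dy": 0,"dz": 0,"yaw": 0},
  {"claw": 0,"dx": 0,"dy": 0,"dz": 0,"yaw": 0},
  {"claw": 1,"dx": 0,"dy": 0,"dz": 0,"yaw": 0},
  {"claw": 1,"dx": 0,"dy": 0,"dz": 0,"yaw": 0},
])

```text
time_s: 29.9
ee_pos: [670.6, -51.8, 131.2]
ee_rot: [-176.7, -2.0, -16.8]
force: [-0.9, 0.5, -0.8]
gripper_width: 50.3
```

Request:
drive_tool([
  {"claw": 1,"dx": 0,"dy": 0,"dz": 0,"yaw": 0},
  {"claw": 1,"dx": 0,"dy": 0,"dz": -0.3,"yaw": 0},
  {"claw": 1,"dx": 0,"dy": 0,"dz": -0.6,"yaw": 0},
], grip_force=15)

```text
time_s: 30.28
ee_pos: [668.9, -52.5, 148.9]
ee_rot: [-176.8, -1.8, -16.8]
force: [-0.3, -0.5, -0.4]
gripper_width: 50.4
```

```bash
python3 go.py 570.5 -336 180 -2; python3 - <<'E'
from h import *
for n in('side','top'):
    f=snap(n,'p'); save(f,'p_'+n)
s=load('p_side')['color'];t=load('p_top')['color']
a=cv2.resize(s[130:230,320:420],None,fx=4,fy=4,interpolation=cv2.INTER_CUBIC)
b=cv2.resize(t[105:205,290:390],None,fx=4,fy=4,interpolation=cv2.INTER_CUBIC)
cv2.imwrite('pics/crop17.png',np.hstack([a,b]))
E
```

```text
t 30.27 pos [668.9 -52.5 148.9] rot [-176.8   -1.8  -16.8] F [-0.3 -0.5 -0.4] w 50.4
units dx -0.62 dy 14.99 dz -1.56 yaw -1.72
```

View pics/crop17.png

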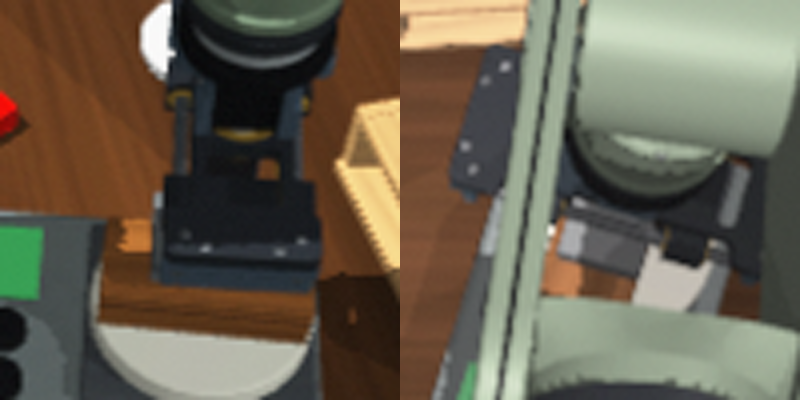

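Request:
drive_tool([
  {"claw": 1,"dx": 0,"dy": 0.3,"dz": -0.8,"yaw": 0},
  {"claw": 1,"dx": -0.05,"dy": 0.7,"dz": -0.8,"yaw": -0.4},
  {"claw": 1,"dx": -0.05,"dy": 1,"dz": -0.4,"yaw": -0.4},
  {"claw": 1,"dx": -0.05,"dy": 1,"dz": 0,"yaw": -0.4},
  {"claw": 1,"dx": -0.05,"dy": 1,"dz": 0,"yaw": -0.4},
])

```text
time_s: 31.0
ee_pos: [648.8, -134.6, 193.3]
ee_rot: [-177.4, -3.1, -2.4]
force: [0.0, -0.9, -1.2]
gripper_width: 50.4
```

```bash
python3 go.py 570.5 -336 100 -2; python3 - <<'E'
from h import *
for n in('side','top'):
    f=snap(n,'q'); save(f,'q_'+n)
s=load('q_side')['color'];t=load('q_top')['color']
a=cv2.resize(s[130:250,300:420],None,fx=3.3,fy=3.3,interpolation=cv2.INTER_CUBIC)
b=cv2.resize(t[105:225,290:410],None,fx=3.3,fy=3.3,interpolation=cv2.INTER_CUBIC)
cv2.imwrite('pics/crop18.png',np.hstack([a,b]))
E
```

```text
t 31.0 pos [ 648.8 -134.6  193.3] rot [-177.4   -3.1   -2.4] F [ 0.  -0.9 -1.2] w 50.4
units dx -3.48 dy 10.23 dz 4.67 yaw -0.05
```

View pics/crop18.png

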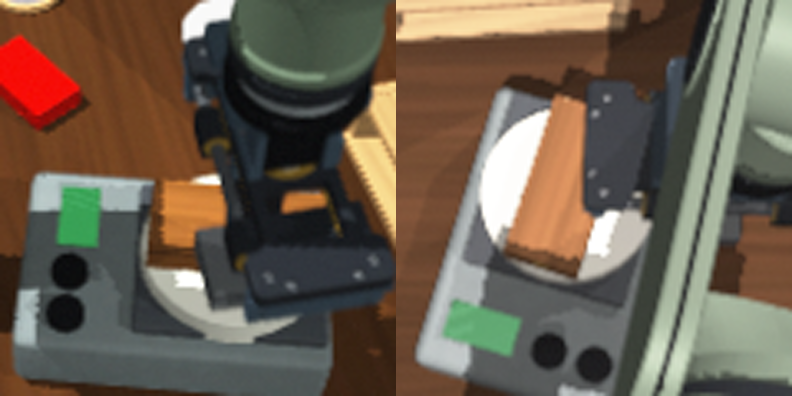

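Request:
drive_tool([
  {"claw": 1,"dx": -0.35,"dy": 1,"dz": 0,"yaw": 0},
  {"claw": 1,"dx": -0.35,"dy": 1,"dz": 0,"yaw": 0},
  {"claw": 1,"dx": -0.35,"dy": 1,"dz": 0,"yaw": 0},
  {"claw": 1,"dx": -0.35,"dy": 1,"dz": 0,"yaw": 0},
  {"claw": 1,"dx": -0.35,"dy": 1,"dz": 0,"yaw": 0},
])

```text
time_s: 31.72
ee_pos: [606.9, -238.7, 187.3]
ee_rot: [-177.5, -3.2, -2.7]
force: [-0.2, -0.6, -2.1]
gripper_width: 50.1
```

Request:
drive_tool([
  {"claw": 1,"dx": -0.35,"dy": 1,"dz": 0.3,"yaw": 0},
  {"claw": 1,"dx": -0.35,"dy": 1,"dz": 0.8,"yaw": 0},
  {"claw": 1,"dx": -0.35,"dy": 1,"dz": 0.8,"yaw": 0},
  {"claw": 1,"dx": -0.35,"dy": 1,"dz": 0.8,"yaw": 0},
  {"claw": 1,"dx": -0.3,"dy": 0.5,"dz": 0.8,"yaw": 0},
])

```text
time_s: 32.35
ee_pos: [570.0, -331.1, 106.1]
ee_rot: [-177.5, -3.2, -2.8]
force: [0.4, 0.2, -1.8]
gripper_width: 50.4
```

```bash
python3 go.py 570.5 -336 50 -2
```

```text
t 32.35 pos [ 570.  -331.1  106.1] rot [-177.5   -3.2   -2.8] F [ 0.4  0.2 -1.8] w 50.4
units dx 0.04 dy 0.24 dz 2.80 yaw -0.10
```

Request:
drive_tool([
  {"claw": 1,"dx": -0.05,"dy": 0.15,"dz": 0.7,"yaw": 0},
  {"claw": 1,"dx": -0.05,"dy": 0.1,"dz": 0.9,"yaw": 0},
  {"claw": 1,"dx": -0.05,"dy": 0.1,"dz": 0.9,"yaw": 0},
  {"claw": 1,"dx": -0.03,"dy": 0,"dz": 0.5,"yaw": 0},
  {"claw": 1,"dx": 0,"dy": 0,"dz": 0,"yaw": 0},
])

```text
time_s: 32.98
ee_pos: [568.9, -333.9, 39.5]
ee_rot: [-177.3, -3.0, -2.8]
force: [0.1, -0.3, -1.8]
gripper_width: 50.5
```

```bash
python3 go.py 570.5 -336 13 -2; python3 - <<'E'
from h import *
for n in('side','top'):
    f=snap(n,'r'); save(f,'r_'+n)
s=load('r_side')['color'];t=load('r_top')['color']
a=cv2.resize(s[290:390,310:410],None,fx=4,fy=4,interpolation=cv2.INTER_CUBIC)
b=cv2.resize(t[155:255,395:495],None,fx=4,fy=4,interpolation=cv2.INTER_CUBIC)
cv2.imwrite('pics/crop19.png',np.hstack([a,b]))
E
```

```text
t 32.98 pos [ 568.9 -333.9   39.5] rot [-177.3   -3.    -2.8] F [ 0.1 -0.3 -1.8] w 50.5
units dx 0.09 dy 0.10 dz 1.32 yaw -0.09
```

View pics/crop19.png

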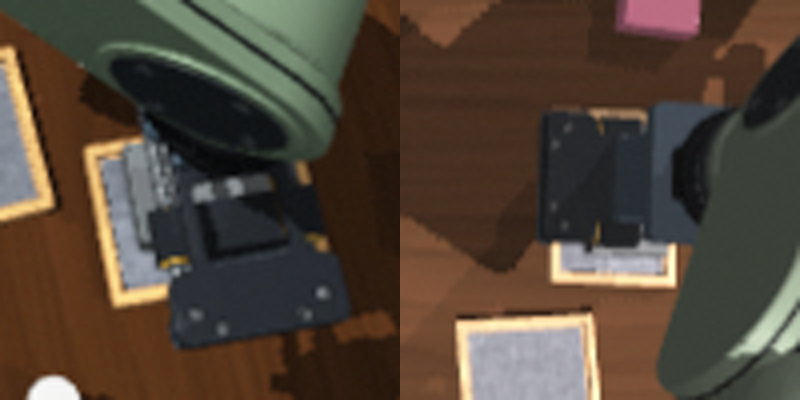

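Request:
drive_tool([
  {"claw": 1,"dx": 0.05,"dy": 0.1,"dz": 0.5,"yaw": 0},
  {"claw": 1,"dx": 0,"dy": 0.05,"dz": 0.4,"yaw": 0},
  {"claw": 1,"dx": 0,"dy": 0,"dz": 0.15,"yaw": 0},
  {"claw": 1,"dx": 0,"dy": 0,"dz": 0,"yaw": 0},
])

```text
time_s: 33.58
ee_pos: [572.6, -337.2, 19.8]
ee_rot: [-177.4, -3.3, -2.8]
force: [0.9, 0.4, -1.3]
gripper_width: 50.0
```

Request:
drive_tool([
  {"claw": 1,"dx": 0,"dy": 0,"dz": 0.06,"yaw": 0},
])

```text
time_s: 33.7
ee_pos: [572.9, -337.2, 18.7]
ee_rot: [-177.4, -3.3, -2.8]
force: [-0.2, -1.4, -1.0]
gripper_width: 50.4
```

Request:
drive_tool([
  {"claw": 1,"dx": 0,"dy": 0,"dz": 0.06,"yaw": 0},
])

```text
time_s: 33.83
ee_pos: [573.0, -337.2, 17.7]
ee_rot: [-177.4, -3.3, -2.8]
force: [-0.5, 0.1, -1.5]
gripper_width: 50.0
```

Request:
drive_tool([
  {"claw": 1,"dx": -0.08,"dy": 0,"dz": 0.06,"yaw": 0},
  {"claw": 1,"dx": 0,"dy": 0,"dz": 0.06,"yaw": 0},
])

```text
time_s: 34.08
ee_pos: [571.5, -337.1, 15.2]
ee_rot: [-177.4, -3.3, -2.8]
force: [-0.2, -0.8, -1.8]
gripper_width: 50.3
```

Request:
drive_tool([
  {"claw": 1,"dx": 0,"dy": 0,"dz": 0.06,"yaw": 0},
])

```text
time_s: 34.2
ee_pos: [571.7, -337.1, 14.1]
ee_rot: [-177.4, -3.3, -2.8]
force: [1.5, -0.1, 1.8]
gripper_width: 50.3
```

Request:
drive_tool([
  {"claw": 1,"dx": 0,"dy": 0,"dz": 0.06,"yaw": 0},
])

```text
time_s: 34.33
ee_pos: [572.0, -337.1, 13.4]
ee_rot: [-177.5, -3.4, -2.8]
force: [-0.7, 0.1, 3.0]
gripper_width: 50.0
```

Request:
drive_tool([
  {"claw": 1,"dx": 0,"dy": 0,"dz": 0.05,"yaw": 0},
])

```text
time_s: 34.45
ee_pos: [572.1, -337.2, 13.2]
ee_rot: [-177.5, -3.4, -2.8]
force: [-2.1, 0.4, 6.5]
gripper_width: 49.6
```

Request:
drive_tool([
  {"claw": -0.15,"dx": 0,"dy": 0,"dz": 0,"yaw": 0},
  {"claw": -0.3,"dx": 0,"dy": 0,"dz": 0,"yaw": 0},
  {"claw": -0.6,"dx": 0,"dy": 0,"dz": 0,"yaw": 0},
])

```text
time_s: 34.83
ee_pos: [572.3, -337.3, 13.0]
ee_rot: [-177.5, -3.4, -2.8]
force: [-0.1, 0.0, -0.4]
gripper_width: 66.3
```

Request:
drive_tool([
  {"claw": -0.8,"dx": 0.03,"dy": 0,"dz": -0.4,"yaw": 0},
  {"claw": -1,"dx": 0.05,"dy": -0.05,"dz": -1,"yaw": 0},
  {"claw": -1,"dx": 0.05,"dy": -0.05,"dz": -1,"yaw": 0},
  {"claw": -1,"dx": 0.05,"dy": -0.05,"dz": -1,"yaw": 0},
  {"claw": -1,"dx": 0.05,"dy": -0.1,"dz": -1,"yaw": 0},
])

```text
time_s: 35.45
ee_pos: [571.2, -335.9, 103.5]
ee_rot: [-177.4, -3.3, -2.8]
force: [1.1, 0.2, 0.7]
gripper_width: 91.1
```

Request:
drive_tool([
  {"claw": -1,"dx": 0.3,"dy": -1,"dz": -1,"yaw": 0.4},
  {"claw": -1,"dx": 0.3,"dy": -1,"dz": -0.8,"yaw": 0.4},
  {"claw": -1,"dx": 0.3,"dy": -1,"dz": -0.3,"yaw": 0.4},
  {"claw": -1,"dx": 0.3,"dy": -1,"dz": 0,"yaw": 0.4},
  {"claw": -1,"dx": 0.3,"dy": -1,"dz": 0,"yaw": 0},
])

```text
time_s: 36.08
ee_pos: [616.9, -244.4, 159.2]
ee_rot: [-176.8, -3.0, -17.2]
force: [-1.2, -0.1, 0.4]
gripper_width: 91.1
```

```bash
python3 go.py 664 -50.5 150 -17; python3 - <<'E'
from h import *
for n in('side','top'):
    f=snap(n,'s'); save(f,'s_'+n)
s=load('s_side')['color'];t=load('s_top')['color']
a=cv2.resize(s[300:400,310:410],None,fx=3,fy=3,interpolation=cv2.INTER_CUBIC)
b=cv2.resize(t[155:255,395:495],None,fx=3,fy=3,interpolation=cv2.INTER_CUBIC)
c=cv2.resize(s[155:255,330:430],None,fx=4,fy=4,interpolation=cv2.INTER_CUBIC)
d=cv2.resize(t[125:205,295:395],None,fx=4,fy=4,interpolation=cv2.INTER_CUBIC)[:300]
A=np.hstack([a,b,np.zeros((300,200,3),np.uint8)]);B=np.hstack([c[100:400],d[:300]])
cv2.imwrite('pics/crop20.png',np.vstack([A,B]))
E
```

```text
t 36.08 pos [ 616.9 -244.4  159.2] rot [-176.8   -3.   -17.2] F [-1.2 -0.1  0.4] w 91.1
units dx -0.61 dy -9.96 dz 0.46 yaw -0.02
```

View pics/crop20.png

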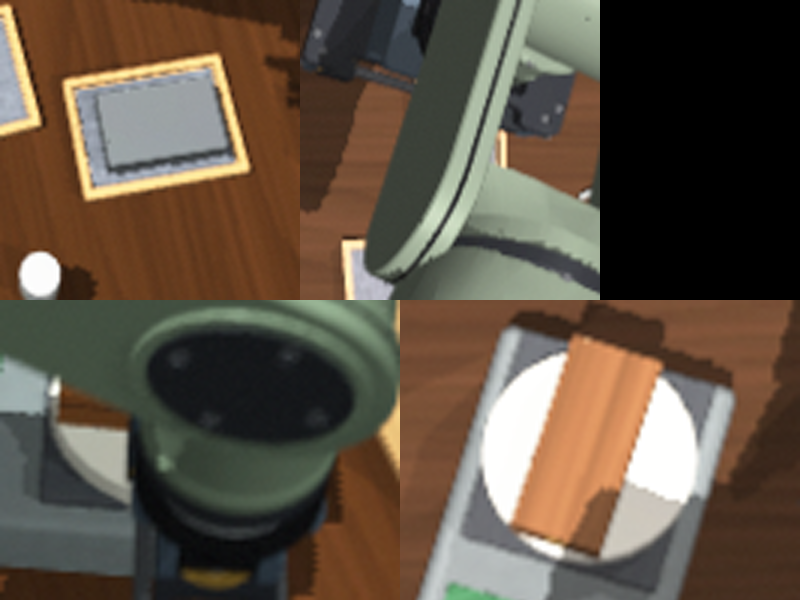

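Request:
drive_tool([
  {"claw": -1,"dx": -0.06,"dy": -1,"dz": 0,"yaw": 0},
  {"claw": -1,"dx": -0.06,"dy": -1,"dz": 0,"yaw": 0},
  {"claw": -1,"dx": -0.06,"dy": -1,"dz": 0,"yaw": 0},
  {"claw": -1,"dx": -0.06,"dy": -1,"dz": 0,"yaw": 0},
  {"claw": -1,"dx": -0.06,"dy": -1,"dz": 0,"yaw": 0},
])

```text
time_s: 36.8
ee_pos: [641.3, -140.9, 164.0]
ee_rot: [-176.8, -2.9, -17.0]
force: [0.1, -0.0, -0.4]
gripper_width: 91.3
```

Request:
drive_tool([
  {"claw": -1,"dx": -0.06,"dy": -1,"dz": 0,"yaw": 0},
  {"claw": -1,"dx": -0.06,"dy": -1,"dz": 0,"yaw": 0},
  {"claw": -1,"dx": -0.06,"dy": -1,"dz": 0,"yaw": 0},
  {"claw": -1,"dx": -0.06,"dy": -0.9,"dz": 0,"yaw": 0},
  {"claw": -1,"dx": 0,"dy": 0,"dz": 0.3,"yaw": 0},
])

```text
time_s: 37.42
ee_pos: [661.7, -57.2, 162.9]
ee_rot: [-176.8, -3.0, -16.9]
force: [-0.2, -0.4, -0.2]
gripper_width: 91.1
```

```bash
python3 go.py 664 -50.5 99 -17.3; python3 - <<'E'
from h import *
for n in('side','top'):
    f=snap(n,'u'); save(f,'u_'+n)
s=load('u_side')['color'];t=load('u_top')['color']
a=cv2.resize(s[130:230,320:420],None,fx=4,fy=4,interpolation=cv2.INTER_CUBIC)
b=cv2.resize(t[105:205,290:390],None,fx=4,fy=4,interpolation=cv2.INTER_CUBIC)
cv2.imwrite('pics/crop21.png',np.hstack([a,b]))
E
```

```text
t 37.42 pos [661.7 -57.2 162.9] rot [-176.8   -3.   -16.9] F [-0.2 -0.4 -0.2] w 91.1
units dx 0.01 dy -0.36 dz 3.19 yaw 0.05
```

View pics/crop21.png

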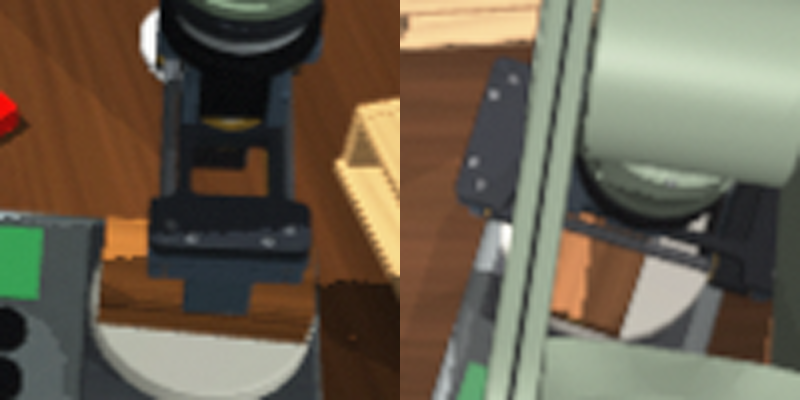

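Request:
drive_tool([
  {"claw": -1,"dx": -0.04,"dy": -0.2,"dz": 0.5,"yaw": 0},
  {"claw": -1,"dx": -0.04,"dy": -0.05,"dz": 0.8,"yaw": 0},
  {"claw": -1,"dx": -0.04,"dy": 0,"dz": 0.8,"yaw": 0},
  {"claw": -1,"dx": -0.03,"dy": 0.05,"dz": 0.6,"yaw": 0},
  {"claw": -1,"dx": 0,"dy": 0,"dz": 0,"yaw": 0},
])

```text
time_s: 38.15
ee_pos: [660.6, -53.4, 101.7]
ee_rot: [-176.9, -2.6, -17.1]
force: [0.3, 0.2, 0.4]
gripper_width: 91.5
```

```bash
python3 go.py 664 -50.5 100 -17.3; python3 - <<'E'
from h import *
for n in('side','top'):
    f=snap(n,'v'); save(f,'v_'+n)
s=load('v_side')['color'];t=load('v_top')['color']
a=cv2.resize(s[130:230,320:420],None,fx=4,fy=4,interpolation=cv2.INTER_CUBIC)
b=cv2.resize(t[105:205,290:390],None,fx=4,fy=4,interpolation=cv2.INTER_CUBIC)
cv2.imwrite('pics/crop22.png',np.hstack([a,b]))
E
```

```text
t 38.15 pos [660.6 -53.4 101.7] rot [-176.9   -2.6  -17.1] F [0.3 0.2 0.4] w 91.5
units dx 0.12 dy -0.19 dz 0.08 yaw 0.02
```

View pics/crop22.png

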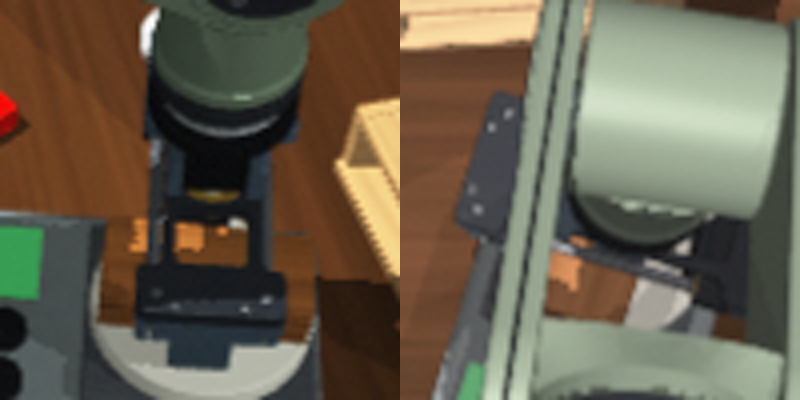

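Request:
drive_tool([
  {"claw": -0.8,"dx": 0.12,"dy": -0.18,"dz": 0.05,"yaw": 0},
  {"claw": -0.4,"dx": 0,"dy": 0,"dz": 0,"yaw": 0},
  {"claw": -0.2,"dx": 0,"dy": 0,"dz": 0,"yaw": 0},
  {"claw": 1,"dx": 0,"dy": 0,"dz": 0,"yaw": 0},
  {"claw": 1,"dx": 0,"dy": 0,"dz": 0,"yaw": 0},
], grip_force=20)

```text
time_s: 38.88
ee_pos: [666.6, -50.4, 104.5]
ee_rot: [-176.8, -3.0, -17.1]
force: [0.8, -0.1, -1.3]
gripper_width: 58.7
```

Request:
drive_tool([
  {"claw": 1,"dx": 0,"dy": 0,"dz": 0,"yaw": 0},
  {"claw": 1,"dx": 0,"dy": 0,"dz": -0.3,"yaw": 0},
  {"claw": 1,"dx": 0,"dy": 0,"dz": -0.8,"yaw": 0},
  {"claw": 1,"dx": 0,"dy": 0,"dz": -1,"yaw": 0},
  {"claw": 1,"dx": 0,"dy": 0,"dz": -1,"yaw": 0},
], grip_force=28)

```text
time_s: 39.5
ee_pos: [660.7, -53.1, 167.6]
ee_rot: [-176.9, -2.7, -17.1]
force: [0.8, -0.4, -2.0]
gripper_width: 58.0
```

```bash
python3 go.py 411.5 -278.5 150 2.8
```

```text
t 39.5 pos [660.7 -53.1 167.6] rot [-176.9   -2.7  -17.1] F [ 0.8 -0.4 -2. ] w 58.0
units dx -8.59 dy 14.44 dz 0.88 yaw -2.32
```

Request:
drive_tool([
  {"claw": 1,"dx": -0.2,"dy": 0.4,"dz": -0.6,"yaw": 0},
  {"claw": 1,"dx": -0.4,"dy": 0.8,"dz": -0.3,"yaw": -0.4},
  {"claw": 1,"dx": -0.5,"dy": 1,"dz": 0,"yaw": -0.4},
  {"claw": 1,"dx": -0.5,"dy": 1,"dz": 0,"yaw": -0.4},
  {"claw": 1,"dx": -0.5,"dy": 1,"dz": 0,"yaw": -0.4},
])

```text
time_s: 40.12
ee_pos: [599.2, -129.9, 184.7]
ee_rot: [-177.8, -3.7, -2.8]
force: [0.0, 0.2, -2.5]
gripper_width: 58.3
```

```bash
python3 go.py 413 -278.5 150 2.8; python3 - <<'E'
from h import *
for n in('side','top'):
    f=snap(n,'w'); save(f,'w_'+n)
s=load('w_side')['color'];t=load('w_top')['color']
a=cv2.resize(s[150:290,280:420],None,fx=2.8,fy=2.8,interpolation=cv2.INTER_CUBIC)
b=cv2.resize(t[105:245,290:430],None,fx=2.8,fy=2.8,interpolation=cv2.INTER_CUBIC)
cv2.imwrite('pics/crop23.png',np.hstack([a,b]))
E
```

```text
t 40.12 pos [ 599.2 -129.9  184.7] rot [-177.8   -3.7   -2.8] F [ 0.   0.2 -2.5] w 58.3
units dx -8.94 dy 7.87 dz 1.74 yaw -0.65
```

View pics/crop23.png

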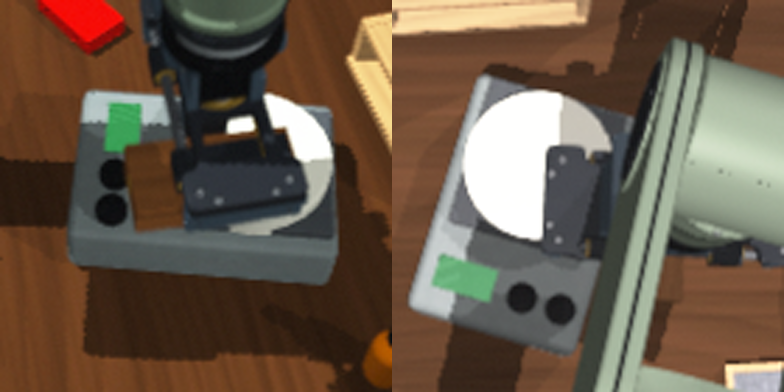

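Request:
drive_tool([
  {"claw": 1,"dx": -0.9,"dy": 0.8,"dz": 0,"yaw": -0.3},
  {"claw": 1,"dx": -0.9,"dy": 0.8,"dz": 0,"yaw": -0.2},
  {"claw": 1,"dx": -0.9,"dy": 0.8,"dz": 0,"yaw": 0},
  {"claw": 1,"dx": -0.9,"dy": 0.8,"dz": 0,"yaw": 0},
  {"claw": 1,"dx": -0.9,"dy": 0.8,"dz": 0,"yaw": 0},
])

```text
time_s: 40.85
ee_pos: [508.2, -211.0, 177.3]
ee_rot: [-178.0, -4.0, 1.3]
force: [0.4, 0.1, -2.5]
gripper_width: 58.7
```

Request:
drive_tool([
  {"claw": 1,"dx": -0.9,"dy": 0.8,"dz": 0,"yaw": 0},
  {"claw": 1,"dx": -0.9,"dy": 0.8,"dz": 0.4,"yaw": 0},
  {"claw": 1,"dx": -0.9,"dy": 0.8,"dz": 0.8,"yaw": 0},
  {"claw": 1,"dx": -0.8,"dy": 0.6,"dz": 0.8,"yaw": 0},
  {"claw": 1,"dx": 0,"dy": 0,"dz": 0.4,"yaw": 0},
])

```text
time_s: 41.48
ee_pos: [442.3, -272.4, 123.9]
ee_rot: [-178.1, -4.2, 0.9]
force: [0.6, -0.7, -1.3]
gripper_width: 58.4
```

```bash
python3 go.py 413 -278.5 50 2.8
```

```text
t 41.48 pos [ 442.3 -272.4  123.9] rot [-178.1   -4.2    0.9] F [ 0.6 -0.7 -1.3] w 58.4
units dx -1.47 dy 0.28 dz 3.69 yaw -0.22
```

Request:
drive_tool([
  {"claw": 1,"dx": -0.8,"dy": 0.2,"dz": 0.3,"yaw": -0.2},
  {"claw": 1,"dx": -0.7,"dy": 0.1,"dz": 0.8,"yaw": 0},
  {"claw": 1,"dx": -0.15,"dy": 0.05,"dz": 0.8,"yaw": 0},
  {"claw": 1,"dx": -0.07,"dy": 0.05,"dz": 0.8,"yaw": 0},
  {"claw": 1,"dx": 0,"dy": 0,"dz": 0.3,"yaw": 0},
])

```text
time_s: 42.1
ee_pos: [418.2, -278.7, 62.3]
ee_rot: [-178.4, -4.8, 2.7]
force: [0.3, 0.4, -1.5]
gripper_width: 58.2
```

```bash
python3 go.py 413 -278.5 20 2.8; python3 - <<'E'
from h import *
for n in('side','top'):
    f=snap(n,'x'); save(f,'x_'+n)
s=load('x_side')['color'];t=load('x_top')['color']
a=cv2.resize(s[270:390,225:345],None,fx=3.3,fy=3.3,interpolation=cv2.INTER_CUBIC)
b=cv2.resize(t[205:325,370:490],None,fx=3.3,fy=3.3,interpolation=cv2.INTER_CUBIC)
cv2.imwrite('pics/crop24.png',np.hstack([a,b]))
E
```

```text
t 42.1 pos [ 418.2 -278.7   62.3] rot [-178.4   -4.8    2.7] F [ 0.3  0.4 -1.5] w 58.2
units dx -0.26 dy -0.02 dz 2.12 yaw -0.02
```

View pics/crop24.png

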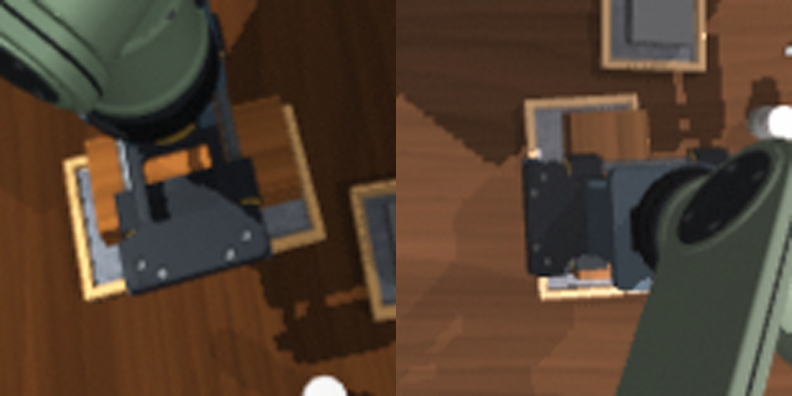

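Request:
drive_tool([
  {"claw": 1,"dx": -0.2,"dy": 0,"dz": 0.4,"yaw": 0},
  {"claw": 1,"dx": -0.12,"dy": 0.03,"dz": 0.6,"yaw": 0},
  {"claw": 1,"dx": -0.08,"dy": 0.03,"dz": 0.5,"yaw": 0},
  {"claw": 1,"dx": 0,"dy": 0,"dz": 0.2,"yaw": 0},
  {"claw": 1,"dx": 0,"dy": 0,"dz": 0,"yaw": 0},
])

```text
time_s: 42.82
ee_pos: [414.0, -279.7, 26.8]
ee_rot: [-178.5, -4.9, 2.7]
force: [1.1, -0.1, -1.6]
gripper_width: 58.4
```

```bash
python3 go.py 413 -278.5 19 2.8; python3 - <<'E'
from h import *
for n in('side','top'):
    f=snap(n,'y'); save(f,'y_'+n)
s=load('y_side')['color'];t=load('y_top')['color']
a=cv2.resize(s[270:390,225:345],None,fx=3.3,fy=3.3,interpolation=cv2.INTER_CUBIC)
b=cv2.resize(t[205:325,370:490],None,fx=3.3,fy=3.3,interpolation=cv2.INTER_CUBIC)
cv2.imwrite('pics/crop25.png',np.hstack([a,b]))
E
```

```text
t 42.83 pos [ 414.  -279.7   26.8] rot [-178.5   -4.9    2.7] F [ 1.1 -0.1 -1.6] w 58.4
units dx -0.05 dy -0.06 dz 0.39 yaw -0.01
```

View pics/crop25.png

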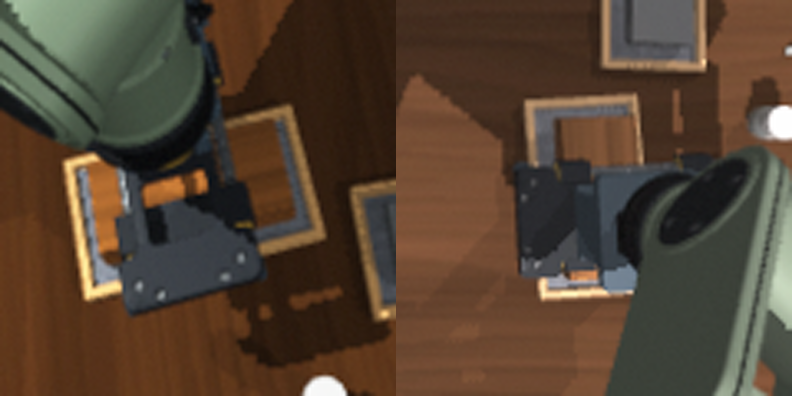

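Request:
drive_tool([
  {"claw": 1,"dx": -0.05,"dy": 0.1,"dz": 0.15,"yaw": 0},
  {"claw": 1,"dx": 0,"dy": 0,"dz": 0.08,"yaw": 0},
])

```text
time_s: 43.18
ee_pos: [414.1, -282.3, 22.8]
ee_rot: [-178.6, -5.0, 2.7]
force: [-0.3, 0.1, -0.7]
gripper_width: 58.3
```

Request:
drive_tool([
  {"claw": 1,"dx": 0,"dy": 0,"dz": 0.06,"yaw": 0},
])

```text
time_s: 43.3
ee_pos: [414.3, -282.4, 21.6]
ee_rot: [-178.6, -5.0, 2.7]
force: [0.3, -0.1, -3.4]
gripper_width: 58.4
```

Request:
drive_tool([
  {"claw": 1,"dx": 0,"dy": 0,"dz": 0.06,"yaw": 0},
])

```text
time_s: 43.42
ee_pos: [414.5, -282.3, 20.6]
ee_rot: [-178.6, -5.0, 2.7]
force: [0.5, 1.2, 2.5]
gripper_width: 58.5
```

Request:
drive_tool([
  {"claw": 1,"dx": 0,"dy": 0,"dz": 0.05,"yaw": 0},
])

```text
time_s: 43.55
ee_pos: [414.9, -282.2, 20.0]
ee_rot: [-178.5, -5.0, 2.6]
force: [0.7, 0.8, 2.6]
gripper_width: 58.5
```

Request:
drive_tool([
  {"claw": 1,"dx": -0.03,"dy": -0.05,"dz": 0.06,"yaw": 0},
])

```text
time_s: 43.68
ee_pos: [415.2, -281.9, 19.4]
ee_rot: [-178.7, -5.1, 2.7]
force: [1.8, -1.1, 3.7]
gripper_width: 58.0
```

Request:
drive_tool([
  {"claw": 1,"dx": 0,"dy": 0,"dz": 0.06,"yaw": 0},
])

```text
time_s: 43.8
ee_pos: [415.4, -282.1, 18.8]
ee_rot: [-178.7, -5.2, 2.7]
force: [-2.8, 0.9, 10.9]
gripper_width: 58.3
```

Request:
drive_tool([
  {"claw": 1,"dx": 0,"dy": 0,"dz": 0.06,"yaw": 0},
])

```text
time_s: 43.92
ee_pos: [415.4, -282.1, 18.7]
ee_rot: [-178.7, -5.2, 2.7]
force: [-4.7, 0.5, 13.0]
gripper_width: 58.0
```

Full contact: the force jumped and z stopped moving. Releasing gently.

Request:
drive_tool([
  {"claw": -0.3,"dx": 0,"dy": 0,"dz": 0,"yaw": 0},
  {"claw": -0.5,"dx": 0,"dy": 0,"dz": 0,"yaw": 0},
  {"claw": -0.8,"dx": 0,"dy": 0,"dz": 0,"yaw": 0},
])

```text
time_s: 44.3
ee_pos: [415.2, -282.2, 18.4]
ee_rot: [-178.7, -5.2, 2.7]
force: [0.4, 0.5, 0.3]
gripper_width: 75.5
```

Request:
drive_tool([
  {"claw": -1,"dx": 0.04,"dy": 0,"dz": -0.4,"yaw": 0},
  {"claw": -1,"dx": 0.08,"dy": -0.02,"dz": -1,"yaw": 0},
  {"claw": -1,"dx": 0.08,"dy": -0.02,"dz": -1,"yaw": 0},
  {"claw": -1,"dx": 0.08,"dy": -0.02,"dz": -1,"yaw": 0},
  {"claw": -1,"dx": 0.08,"dy": -0.02,"dz": -1,"yaw": 0},
])

```text
time_s: 44.92
ee_pos: [413.6, -281.9, 109.0]
ee_rot: [-178.6, -5.0, 2.7]
force: [-0.8, -0.4, -0.6]
gripper_width: 91.0
```

Request:
drive_tool([
  {"claw": -1,"dx": 0,"dy": 0.5,"dz": -1,"yaw": 0},
  {"claw": -1,"dx": 0,"dy": 1,"dz": -1,"yaw": 0},
  {"claw": -1,"dx": -0.2,"dy": 1,"dz": -1,"yaw": 0},
  {"claw": -1,"dx": -0.2,"dy": 1,"dz": -1,"yaw": 0},
  {"claw": -1,"dx": -0.2,"dy": 1,"dz": 0,"yaw": 0},
])

```text
time_s: 45.55
ee_pos: [399.5, -376.6, 192.0]
ee_rot: [-178.8, -5.2, 2.9]
force: [0.0, 0.2, -0.0]
gripper_width: 91.1
```

Request:
drive_tool([
  {"claw": -1,"dx": -1,"dy": 1,"dz": 0,"yaw": 0},
  {"claw": -1,"dx": -1,"dy": 1,"dz": 0,"yaw": 0},
  {"claw": -1,"dx": -1,"dy": 1,"dz": 0,"yaw": 0},
  {"claw": -1,"dx": -1,"dy": 1,"dz": 0,"yaw": 0},
  {"claw": -1,"dx": -1,"dy": 1,"dz": 0,"yaw": 0},
])

```text
time_s: 46.18
ee_pos: [301.6, -484.2, 175.7]
ee_rot: [-178.5, -5.0, 2.9]
force: [0.2, -0.1, 0.7]
gripper_width: 91.5
```

```bash
python3 go.py 413 -278.5 19 2.8; python3 - <<'E'
from h import *
for n in('side','top'):
    f=snap(n,'z'); save(f,'z_'+n)
E
```

```text
t 46.17 pos [ 301.6 -484.2  175.7] rot [-178.5   -5.     2.9] F [ 0.2 -0.1  0.7] w 91.5
units dx 6.09 dy -9.99 dz 7.83 yaw 0.02
```

View pics/z_side.png

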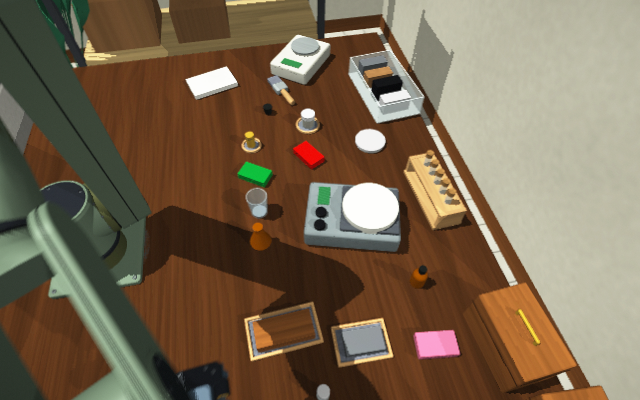

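View pics/z_top.png

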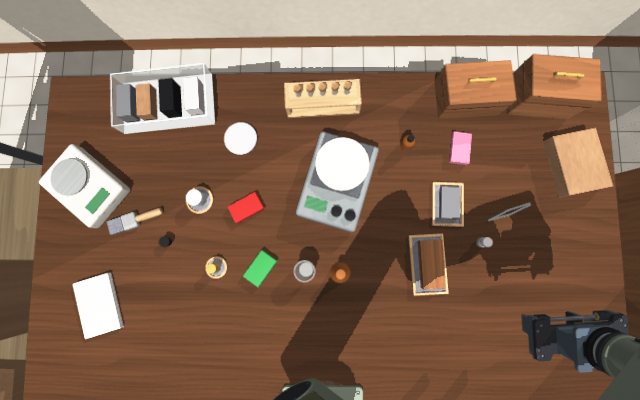

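The plate is clear, all four things are in their trays, and the beaker (305,271) and flask (341,272) haven't moved. I'll enlarge the trays to check that each thing lies flat.

```bash
python3 - <<'E'
from h import *
s=load('z_side')['color'];t=load('z_top')['color']
R=lambda i,w,h:cv2.resize(i,(w,h),interpolation=cv2.INTER_CUBIC)
A=np.hstack([R(s[295:370,240:400],533,250),R(s[105:165,235:325],267,250)[:,:267]])
B=np.hstack([R(t[175:305,400:480],200,325),R(t[180:285,180:240],200,325),R(s[105:155,290:330],200,325),R(s[125:165,235:267],200,325)])
cv2.imwrite('pics/fin.png',np.vstack([A,B]))
# box and case top faces, both views
f=load('z_top');g=load('z_side')
print(np.abs(load('a_top')['color'][255:290,290:355].astype(int)-t[255:290,290:355]).mean())
E
```

```text
2.4972893772893774
```

View pics/fin.png

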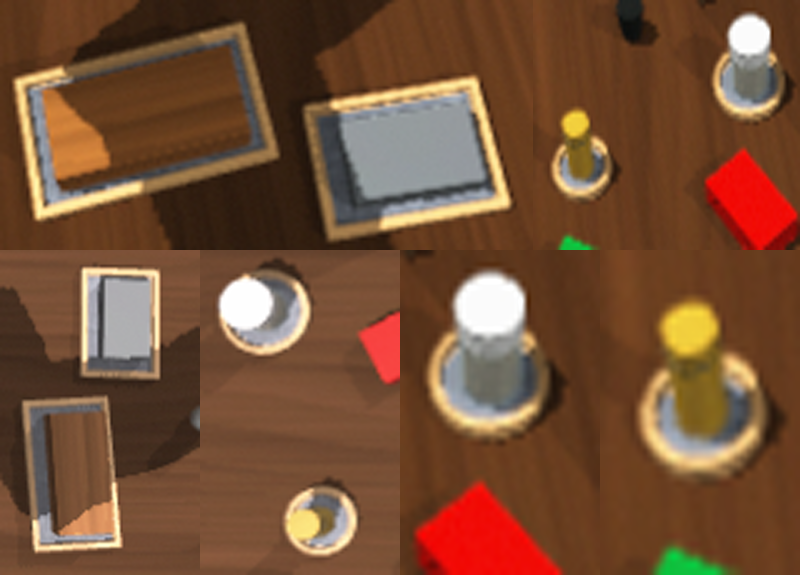

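```bash
python3 - <<'E'
from h import *
f=load('z_top');g=load('z_side')
d=lambda x,y:(x/3.33+240-.3,y/3.33+295-.3); c=lambda x,y:(x/2.5+400-.3,(y-250)/2.5+175-.3)
def rep(n,P):
    P=P[:,:2]; e=np.roll(P,-1,0)-P
    L=np.linalg.norm(e,axis=1); i=np.argmax(L[:2]); v=e[i]-e[i+2]
    print(n,P.mean(0).round(1),L.round(1),'long axis',np.degrees(np.arctan2(v[1],v[0])).round(1)%180)
rep('case s',onz(g,[d(340,121),d(471,102),d(489,182),d(362,201)],26))
rep('case t',onz(f,[c(104,277),c(153,277),c(153,360),c(104,358)],26))
rep('box s',onz(g,[d(42,86),d(237,43),d(253,130),d(60,178)],36))
rep('box t',onz(f,[c(49,413),c(105,411),c(113,530),c(58,534)],36))
E
```

```text
case s [ 574.5 -337.8] [85.4 49.9 80.  50. ] long axis 176.7
case t [ 574.5 -339.9] [51.7 87.9 51.2 85.8] long axis 177.7
box s [ 414.5 -281.6] [127.6  56.8 121.9  59. ] long axis 1.9
box t [ 415.2 -282.5] [ 57.6 120.3  56.  122.4] long axis 2.3000000000000114
```

The case is about 4 mm off its tray's centre in x and 2–4 mm in y. The slide box is about 3–4 mm off in each. Both are inside the 11 mm margin, and their top faces measure the right size at resting height, so they lie flat.

```bash
python3 -c "
from workcell import job
print(job.job_done())"
```

```text
the job is handed in; nothing more can be done
None
```

The stirrer plate is clear. I took the stack down from the top (weight, jar, case, slide box) and lowered each into its own tray until it touched before letting go. I handed the job in at about 46 s of the 128 s allowed.

- **Weight and jar:** the last pictures show both upright inside their round trays.
- **Case and slide box:** both lie flat in their rectangular trays. They sit about 3–5 mm off centre, with 11 mm of margin on each side.
- **Beaker and flask:** both stand where they were.
- **Robot:** the gripper is open and clear of everything. The highest wrist force I read was about 14 N.

**Disagreements and drift:**
- The two cameras disagreed by 2–4 mm on most positions, so I used values between the two.
- The tool's tilt drifted to about 5° over the run and could not be corrected with the moves available. I allowed for it when lowering each thing, and all four still ended up in their trays.

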